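Scrub the lamp shade in the bench stop

ROBOT

A 7-joint arm with a two-finger parallel gripper is mounted at the origin on the work surface. World frame = base frame: x ahead of the robot, y to its left, z up, the work surface at z = 0. Lengths are in m, angles in rad, forces in N, time in s.
With the tool pointing down it reaches from about 0.4 to 0.85 m from the base axis. Payload 10.4 kg.
Tool frame: the origin (TCP) lies midway between the tips of the shut fingers; the grasp point (between the pads) lies r.grip_point_offset behind it (r.grip_point_offset is the distance from the TCP to the grasp point, in m); z points along the fingers, y is the line along which they close (so a half turn about z gives the same grasp; the last joint's range is limited). The gripper opens to 87 mm and grips with 3 to 60 N. Pads are 19 mm wide; open, the fingers measure 117 mm over their backs; the gripper's body (75 mm by 190 mm) begins 51 mm behind the grasp point.
Start: joints at [1.248, 0.332, -0.065, 1.46, 0.022, 1.35, -0.088], TCP at [0.185, -0.597, 0.223] pointing down, gripper open.
Joint ranges: [-2.6, 2.6], [-0.5, 2.12], [-1.47, 1.34], [0.16, 2.42], [-1.27, 4.41], [0.06, 2.06], [-2.6, 2.6]. Speed limits (rad/s): [2.22, 2.22, 2.79, 2.79, 3.14, 3.14, 3.14].

INTERFACE

Orientations are given as a unit quaternion [x, y, z, w].
In Python, from bench import r gives the robot as it stands.
- The arm moves only by the tool play_rows, never from a script. Its arguments are lists of equal length, an entry for each row: "claw": the closure, from 0 (fully open) to 1 (shut); "delta_pos": the shift along the tool's x, y, z scaled (see below), a list of three; "delta_rot": the turn, a rotation vector about the tool's x, y, z scaled (see below), a list of three. A call has 1 to 8 rows; each row shifts and turns the commanded pose from where the row before left it, along the tool's axes as they then stand; what a row does not reach is not made up. The controller multiplies each number of a shift by 200 mm and each number of a turn by pi rad. A row lasts 1/10 s, in which the tool goes at most 50 mm and 8.59 degrees, less where a joint would pass 70% of its speed; a pose out of reach is approached as far as the arm can. A call with a number of a shift or a turn outside -1 to 1 is refused whole. A call with a gripper value outside its range is refused whole. The fingers move at their own pace and stop on an object; "squeeze" is the grip in N (left out, the last holds). Time passes only in rows, so rows that do not move let the fingers close. It gives the time, the measured TCP pose, the force, the opening and the grip force at its end, in the units of the state.
- r.read_state(): the state, without advancing time (a new reading comes with each control period).
- r.camera(name): name is "scene" or "top" or "wrist"; returns a dict with "pixels" (384x512x3 uint8, red, green, blue), "camera_matrix" (3x3 intrinsics, pixels), "D" ([k1, k2, p1, p2, k3] as OpenCV has them; the pictures are not rectified), "cam_to_world" (4x4, takes a point from camera to world coordinates); the wrist camera has in their place "hand_eye" (4x4, takes a point from camera to tool coordinates, whose origin is the TCP and whose axes are the flange's). Camera axes: x right, y up, looking along -z (the intrinsics and any distortion apply to the point x, -y, -z); pixel columns grow to the right and rows downward; lengths in m; the calibration is good to about 2 mm. A picture is of the moment at which its call begins: read the wrist's pose just before it. There is no depth.
- r.close_job(): hands the job in; it is judged then, once.
The state is a dict: "time": time; "joint_positions": joint angles; "joint_vel": joint speeds; "joint_torque": joint torques, N m; "ee_pos": TCP position; "eef_rot": TCP orientation; "ft_force": force on the tool from outside, world axes, zero at the start; "torque": the same for the moment, N m; "width": finger opening in m; "grip_force": force on a finger pad.
Only numpy, scipy, OpenCV 4.12 (cv2) and the standard library are available. Lean on these libraries where they do the work, as an engineer would, in place of code of your own. Each camera call takes 0.05 s, during which the arm holds its last target. There are 200 camera calls.

TASK

Slide the terracotta lamp shade along the plank, without lifting or tipping it, until it rests snugly against both faces of the wooden V stop. Then take the long brush from the bracket's fork and scrub the shade's inside wall on the side of the stop: with the head pressed lightly and steadily against that wall, three times right down to the floor and up again till the head is about half out of the mouth. Hang the brush back in the fork by its collar; the shade stays snug in the stop and everything else is left where it was.

Things in the scene. Friction and masses are not known exactly. Their poses are not given: they have to be found in the camera images.
- shade: (Sizes in mm.) Terracotta lamp shade, a cone-sided round bowl standing mouth up on the plank: height 75, outer diameter 92 at the foot and 112 at the mouth, wall 5 (bore 84 at the floor, 102 at the mouth), closed floor 6 thick, 0.45 kg. Origin: centre of its underside, z up. Too wide to grip round the outside; fingers dipped deep into its mouth can drag it; pulled by the rim it tips.
- mouth (a point): Centre of the shade's open mouth, 75 mm above its underside.
- stop: (Sizes in mm.) Wooden V stop, 35 high, fixed on the plank (the plank's top is 22 above the work surface). Two flat faces look back 50 degrees either side of its +x axis. Origin: on the plank, where the seated shade's axis stands (51 from each face; the shade touches their top edges). +x points into the V, open to -x (roughly the robot's side). Reaches at most 90 from the origin.
- bracket: (Sizes in mm.) Grey aluminium pipe bracket fixed on the plank, as brush hanger: foot plate x -22 to 63, y -30 to 30, 6 high; post 40 wide at x 46 to 58. Origin: on the plank, below where the brush hangs. Its fork is open to -x (roughly the robot's side).
- fork (a point): (Sizes in mm.) Point of the bracket's fork where the brush hangs, level with the prongs' upper faces, 135 above the plank. Two level prongs, 9 wide, 8 thick, 16 apart, run along the bracket's x from the post to x = -22; lips 5 high at their free ends, x -18 to -22. To leave, the brush is lifted over the lips and moved out to -x.
- brush: (Sizes in mm.) Long rigid brush hanging upright, handle up, 195 long, 90 g. Origin: centre of the lower end, z up along it. From there: round head dia 32 from 0 to 55, shaft dia 9 to 115, collar dia 30 from 115 to 120, square wooden handle 20 x 20 from 120 to 195, its faces along the brush's x and y. Hanging, its lower end is 20 above the plank.
- collar (a point): Centre of the underside of the brush's collar, 115 mm above its lower end; this face rests on the prongs.
- tin_open: bystander (mm): open steel tin, diameter 66, 80 high, stands in a gap between shade, stop and bracket; these three and the tins leave a free strip of plank on the robot's side, x 0.37 to 0.49 m, over their whole width. Origin: centre of its underside.
- tin_shut: bystander (mm): closed steel can with a paper band, diameter 66, 85 high, in the other gap between them. Origin: centre of its underside.
- hub_cap: bystander (mm): domed steel wheel hub cap, diameter 150, 24 high, at the back of the plank. Origin: centre of its underside.
- gasket: bystander (mm): flat hard silicone ring, outer diameter 80, 7 high, back of the plank. Origin: centre of its underside.
- torch_switch: bystander (mm): black torch switch, 34 x 50 x 22, back of the plank. Origin: centre of its underside.
- jar: bystander (mm): lidded amber glass jar, diameter 72, 85 high, left end. Origin: centre of its underside.
- wood_block: bystander (mm): wooden offcut 70 x 50 x 45, right end. Origin: centre of its underside.
Mind the look-alikes: they are no part of the job. Of the things that look like the shade, the middle-sized one is meant.

How it is judged:
On the way, in this order (a step that is already met when the one before it is completed fails the run):
1. the shade stands at rest in the V stop, within 8 mm of touching both faces (horizontal distance between shade and stop below 0.008 m and angle between shade's own z axis and vertical below 0.05 rad and linear speed of shade below 0.02 m/s), for 0.2 s.
2. first stroke: brush pressed on the inside wall on the stop's side, lower end of its head at the bottom (within 20 mm of the floor inside) (contact force between brush and shade above 0.2 N and x of brush in the frame of stop above 0.01 m and horizontal distance between brush and shade below 0.045 m and horizontal distance between shade and stop below 0.012 m and z of brush in the frame of shade below 0.026 m).
3. first stroke: brush still on that wall, drawn up till the lower end of its head is over 42 mm above the shade's underside and still in the mouth (contact force between brush and shade above 0.2 N and x of brush in the frame of stop above 0.01 m and horizontal distance between brush and shade below 0.045 m and horizontal distance between shade and stop below 0.012 m and z of brush in the frame of shade between 0.042 and 0.075 m).
4. second stroke: brush pressed on the inside wall on the stop's side, lower end of its head at the bottom (within 20 mm of the floor inside) (all of step 2).
5. second stroke: brush still on that wall, drawn up till the lower end of its head is over 42 mm above the shade's underside and still in the mouth (all of step 3).
6. third stroke: brush pressed on the inside wall on the stop's side, lower end of its head at the bottom (within 20 mm of the floor inside) (all of step 4).
7. third stroke: brush still on that wall, drawn up till the lower end of its head is over 42 mm above the shade's underside and still in the mouth (all of step 5).
At the end, for the whole second after the job is handed in: The shade stands upright at rest within 12 mm of its seated place in the V stop; the brush hangs still and upright (within 7 degrees) in the bracket's fork on its collar, within 15 mm of its place; everything is released (horizontal distance between shade and stop below 0.012 m and angle between shade's own z axis and vertical below 0.05 rad and linear speed of shade below 0.02 m/s and horizontal distance between brush and bracket below 0.015 m and z of brush in the frame of bracket between 0.012 and 0.026 m and angle between brush's own z axis and vertical below 0.12 rad and linear speed of brush below 0.03 m/s); the robot touches nothing.
It fails at once if the shade is tipped by more than 14 degrees (angle between shade's own z axis and vertical above 0.25 rad).
It fails at once if the shade is lifted more than 15 mm off the plank (height (world z) of shade above 0.037 m).
It fails at once if the fingers push the shade harder than 40 N (contact force between the fingers and shade above 40 N).
It fails at once if the brush pushes the shade harder than 30 N (contact force between brush and shade above 30 N).
It fails at once if a bystander is moved more than 25 mm (distance of any of tin_open, tin_shut, hub_cap, gasket, torch_switch, jar, wood_block from where it was at the start of the episode above 0.025 m).
It also fails if it takes over 72 s, if anything falls off the work surface, if the arm or the gripper's body presses on something with over 40 N, if the wrist force passes 120 N, or if a joint passes its speed limit or range.

## Working session

There is one attempt and no reset: what is moved stays moved. The work goes in short steps, Python scripts to look and compute and a tool call to move; the robot and the scene stay as the last step left them, time stands still between calls to the robot, and variables do not carry over. Pictures are saved under pics/ and viewed, at most 10 in all, crops included, and the job is handed in when it is done.

Besides the shell and the picture viewer there is one more tool, called after "Request:" in YAML: its name, and indented under it one key for each argument. play_rows: Moves the arm, as the interface text tells. Shifts and turns lie within -1 to 1; 1 stands for 200 mm of shift or pi rad of turn. Its arguments: {"type":"object","properties":{"claw":{"type":"array"},"delta_pos":{"type":"array"},"delta_rot":{"type":"array"},"squeeze":{"type":"number"}},"required":["claw","delta_pos","delta_rot"]}

```bash
mkdir -p pics; ls
cat > h.py <<'E'
from bench import r
import numpy as np, cv2
from scipy.spatial.transform import Rotation as R
def save(name,fn):
    c=r.camera(name); cv2.imwrite('pics/'+fn+'.png',c['pixels'][:,:,::-1]); np.savez('pics/'+fn+'.npz',**{k:np.array(v) for k,v in c.items()}); return c
def rays(c,uv,T=None):
    T=c['cam_to_world'] if T is None else T
    p=cv2.undistortPoints(np.array(uv,float).reshape(-1,1,2),np.array(c['camera_matrix']),np.array(c['D'])).reshape(-1,2)
    d=np.c_[p[:,0],-p[:,1],-np.ones(len(p))]
    return T[:3,3],d@T[:3,:3].T
def onz(c,uv,z,T=None):
    o,d=rays(c,uv,T); return o+d*((z-o[2])/d[:,2])[:,None]
def proj(c,P):
    T=np.linalg.inv(c['cam_to_world']);q=np.atleast_2d(P)@T[:3,:3].T+T[:3,3]
    q=q*[1,-1,-1]
    return cv2.projectPoints(q,np.zeros(3),np.zeros(3),np.array(c['camera_matrix']),np.array(c['D']))[0].reshape(-1,2)
E
python3 - <<'E'
from h import *
a=save('scene','s0');b=save('top','t0')
for c in(a,b):print(np.round(c['cam_to_world'],3),c['camera_matrix'],c['D'])
s=r.read_state();print(s, r.grip_point_offset)
E
```

```text
pics
[[-0.456 -0.514  0.727  1.385]
 [ 0.89  -0.27   0.368  0.458]
 [ 0.007  0.815  0.58   0.832]
 [ 0.     0.     0.     1.   ]] [[390.91828631   0.         255.67467121]
 [  0.         390.91828631 193.93090546]
 [  0.           0.           1.        ]] [0.00160073 0.         0.         0.         0.        ]
[[ 1.500e-02  9.980e-01 -5.600e-02  4.410e-01]
 [-1.000e+00  1.500e-02  1.000e-03  9.000e-03]
 [ 2.000e-03  5.600e-02  9.980e-01  1.343e+00]
 [ 0.000e+00  0.000e+00  0.000e+00  1.000e+00]] [[365.96509892   0.         254.49947495]
 [  0.         365.96509892 193.48485062]
 [  0.           0.           1.        ]] [-0.03386212  0.          0.          0.          0.        ]
{'time': 0.1, 'joint_positions': array([ 1.24842087,  0.33280007, -0.06473191,  1.46086783,  0.0215661 ,
        1.34988919, -0.08846323]), 'joint_vel': array([ 4.66207024e-05, -2.24083051e-03, -1.17403100e-04, -2.73203303e-03,
       -3.80756445e-04,  2.28374185e-03, -1.71493856e-04]), 'joint_torque': array([ 2.27720178e-03, -6.24547720e+01,  2.50890164e-02, -3.90721965e+01,
       -6.15150807e-02,  3.65390384e-02,  4.53383473e-05]), 'ee_pos': array([ 0.18448868, -0.59678432,  0.22183393]), 'eef_rot': array([ 9.88781757e-01,  1.49366106e-01, -1.01911328e-04, -6.27253780e-04]), 'ft_force': array([-0.14309342, -0.10955968,  0.52200821]), 'torque': array([ 0.0119744 , -0.03958468, -0.0290682 ]), 'grip_force': 0.0, 'width': 0.08693605642289236} 0.0187
```

View pics/s0.png

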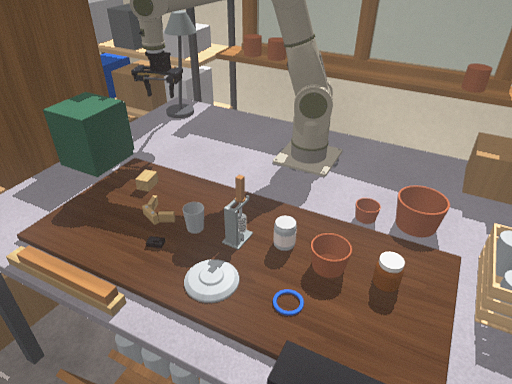

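View pics/t0.png

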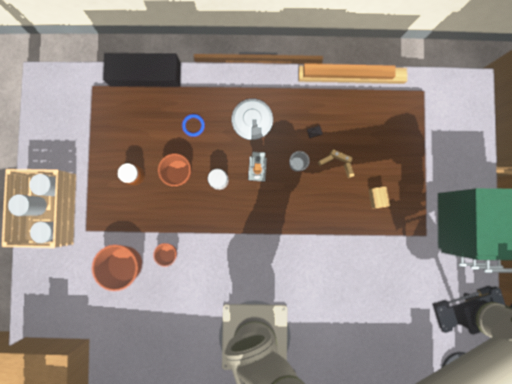

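The scene picture shows the shade at (330,255), bracket (238,225), stop (157,212) and the tins between them. In the top picture the shade is at (174,170), the bracket at (258,166) and the stop at (340,160). The free strip is below them.

Run:
```python
from h import *
t=dict(np.load('pics/t0.npz')); im=t['pixels']; hsv=cv2.cvtColor(im,cv2.COLOR_RGB2HSV)
for nm,(u,v) in dict(shade=(174,170),tin_shut=(218,179),tin_open=(300,160),brush=(257,167),jar=(127,173),stop=(340,162)).items():
    print(nm,hsv[v,u],onz(t,[(u,v)],.1)[0].round(3))
m=((hsv[...,0]<12)|(hsv[...,0]>174))&(hsv[...,1]>110)&(hsv[...,2]>90); m=m.astype(np.uint8)
sub=np.zeros_like(m);sub[140:200,150:200]=m[140:200,150:200]
cs=max(cv2.findContours(sub,0,1)[0],key=cv2.contourArea); P=onz(t,cs.reshape(-1,2).astype(float),.097)
(c,rad)=cv2.minEnclosingCircle(P[:,:2].astype(np.float32)); print('shade mouth',c,rad, cv2.contourArea(cs))
s=dict(np.load('pics/s0.npz'))
A=cv2.resize(im[140:215,240:400],None,fx=5,fy=5,interpolation=cv2.INTER_CUBIC)[:,:800]
B=cv2.resize(s['pixels'][165:260,125:285],None,fx=5,fy=5,interpolation=cv2.INTER_CUBIC)
o=np.vstack([cv2.resize(A,(800,375)),B])
o=cv2.resize(np.vstack([A,B[:,:A.shape[1]]]),None,fx=.7,fy=.7)
print(o.shape);cv2.imwrite('pics/c1.png',o[:,:,::-1])
```

```text
shade [ 10 145 142] [0.587 0.284 0.1  ]
tin_shut [ 75   2 246] [0.559 0.133 0.1  ]
tin_open [ 94  12 166] [ 0.628 -0.146  0.1  ]
brush [ 15 142 232] [0.602 0.001 0.1  ]
jar [ 30   1 253] [0.575 0.446 0.1  ]
stop [ 12 136  77] [ 0.624 -0.284  0.1  ]
shade mouth (0.5997911691665649, 0.26985952258110046) 0.08564985543489456 968.5
(595, 560, 3)
```

View pics/c1.png

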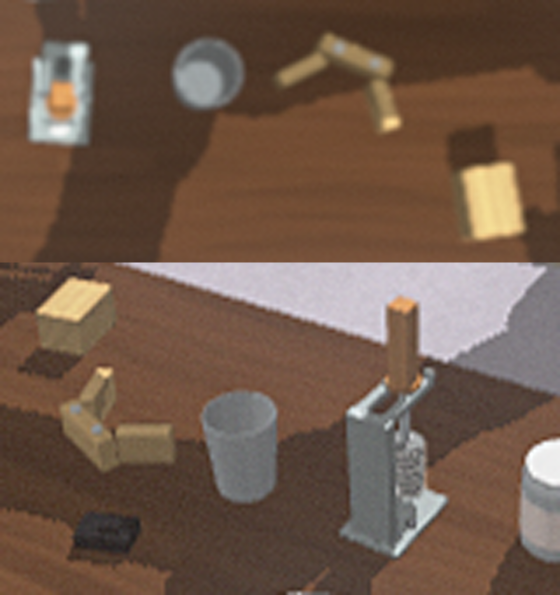

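The crop shows the V stop's arms opening back and to the left (+x of the stop points about -20°). The bracket is nearly square to the world. I'll move up, square the tool, and look with the wrist camera on the way.

Request:
play_rows:
  claw: [0, 0, 0, 0, 0, 0, 0, 0]
  delta_pos:
    - [0, 0, -0.2]
    - [0, 0, -0.2]
    - [0, 0, -0.2]
    - [0, 0, -0.2]
    - [0.16, -0.12, 0]
    - [0.16, -0.12, 0]
    - [0.16, -0.12, 0]
    - [0.16, -0.12, 0]
  delta_rot:
    - [0, 0, 0.032]
    - [0, 0, 0.032]
    - [0, 0, 0.0315]
    - [0, 0, 0]
    - [0, 0, 0]
    - [0, 0, 0]
    - [0, 0, 0]
    - [0, 0, 0]

```text
time: 0.9
ee_pos: [0.3136, -0.5, 0.3822]
eef_rot: [1.0, -0.0, -0.0, -0.0]
ft_force: [-0.1, -0.3, -0.2]
width: 0.0872
grip_force: 0.0
```

Run:
```python
from h import *
s=r.read_state();print(s['time'],s['ee_pos'],R.from_quat(s['eef_rot']).as_matrix().round(3));c=r.camera('wrist');print(c['hand_eye'].round(4),c['camera_matrix'],c['D'])
```

```text
0.9 [ 0.3136299  -0.49996848  0.38223575] [[ 1. -0. -0.]
 [-0. -1.  0.]
 [-0. -0. -1.]]
[[-1.000e-04  9.537e-01  3.008e-01  8.140e-02]
 [ 1.000e+00 -4.000e-04  1.600e-03 -1.000e-04]
 [ 1.600e-03  3.008e-01 -9.537e-01 -1.623e-01]
 [ 0.000e+00  0.000e+00  0.000e+00  1.000e+00]] [[326.64209358   0.         258.06980663]
 [  0.         326.64209358 191.28141788]
 [  0.           0.           1.        ]] [-0.05068212  0.          0.          0.          0.        ]
```

Request:
play_rows:
  claw: [0, 0, 0, 0, 0, 0, 0, 0]
  delta_pos:
    - [0.15, -0.15, 0]
    - [0.15, -0.15, 0]
    - [0.15, -0.15, 0]
    - [0.15, -0.15, 0]
    - [0.15, -0.15, 0]
    - [0.15, -0.15, 0]
    - [0.15, -0.15, 0]
    - [0, 0, 0]
  delta_rot:
    - [0, 0, 0]
    - [0, 0, 0]
    - [0, 0, 0]
    - [0, 0, 0]
    - [0, 0, 0]
    - [0, 0, 0]
    - [0, 0, 0]
    - [0, 0, 0]

```text
time: 1.75
ee_pos: [0.5263, -0.2851, 0.3816]
eef_rot: [1.0, 0.005, 0.0, -0.002]
ft_force: [0.9, -0.3, 0.2]
width: 0.0871
grip_force: 0.0
```

```bash
cat >> h.py <<'E'
def wrist(fn):
    s=r.read_state();c=r.camera('wrist')
    T=np.eye(4);T[:3,:3]=R.from_quat(s['eef_rot']).as_matrix();T[:3,3]=s['ee_pos']
    c['cam_to_world']=T@c['hand_eye']
    cv2.imwrite('pics/'+fn+'.png',c['pixels'][:,:,::-1]); np.savez('pics/'+fn+'.npz',**{k:np.array(v) for k,v in c.items()}); return c
E
python3 - <<'E'
from h import *
c=wrist('w1')
E
```

Request:
play_rows:
  claw: [0, 0, 0, 0, 0, 0, 0, 0]
  delta_pos:
    - [0, -0.2, 0]
    - [0, -0.2, 0]
    - [0, -0.2, 0]
    - [0, -0.2, 0]
    - [0, -0.2, 0]
    - [0, -0.2, 0]
    - [0, 0, 0]
    - [0, 0, 0]
  delta_rot:
    - [0, 0, 0]
    - [0, 0, 0]
    - [0, 0, 0]
    - [0, 0, 0]
    - [0, 0, 0]
    - [0, 0, 0]
    - [0, 0, 0]
    - [0, 0, 0]

```text
time: 2.6
ee_pos: [0.5224, -0.0518, 0.3826]
eef_rot: [1.0, 0.0, 0.0, 0.0]
ft_force: [-0.0, -1.9, -0.0]
width: 0.087
grip_force: 0.0
```

Run:
```python
from h import *
c=wrist('w2')
a=dict(np.load('pics/w1.npz'))
o=np.vstack([a['pixels'],c['pixels']]);o=cv2.resize(o,None,fx=.78,fy=.78);cv2.imwrite('pics/c2.png',o[:,:,::-1])
```

```text
(no output)
```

View pics/c2.png

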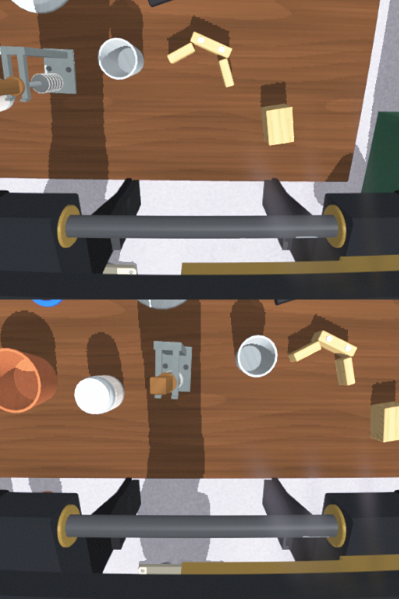

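w1 (upper) shows the stop at about (265,65)/0.78 px and the bracket at the left. w2 (lower) shows the bracket at its centre and the shade cut off at the left edge. Next I'll measure the stop and bracket and move over to the shade.

Request:
play_rows:
  claw: [0, 0, 0, 0, 0, 0, 0, 0]
  delta_pos:
    - [0, -0.2, 0]
    - [0, -0.2, 0]
    - [0, -0.2, 0]
    - [0, -0.2, 0]
    - [0, -0.2, 0]
    - [0, -0.2, 0]
    - [0, -0.2, 0]
    - [0, 0, 0]
  delta_rot:
    - [0, 0, 0]
    - [0, 0, 0]
    - [0, 0, 0]
    - [0, 0, 0]
    - [0, 0, 0]
    - [0, 0, 0]
    - [0, 0, 0]
    - [0, 0, 0]

```text
time: 3.45
ee_pos: [0.522, 0.2325, 0.3817]
eef_rot: [1.0, 0.002, -0.001, -0.001]
ft_force: [-0.0, -0.0, -0.1]
width: 0.0869
grip_force: 0.0
```

Run:
```python
from h import *
c=wrist('w3');im=c['pixels'];hsv=cv2.cvtColor(im,cv2.COLOR_RGB2HSV)
m=(((hsv[...,0]<12)|(hsv[...,0]>174))&(hsv[...,1]>120)&(hsv[...,2]>120)).astype(np.uint8);m[225:]=0
m=cv2.morphologyEx(m,cv2.MORPH_CLOSE,np.ones((5,5)))
for k in cv2.findContours(m,0,1)[0]:
    if cv2.contourArea(k)>400:
        # mouth rim is the widest thing: iterate hull fit on rim plane
        P=onz(c,cv2.convexHull(k).reshape(-1,2).astype(float),.097);print(cv2.boundingRect(k),cv2.minEnclosingCircle(P[:,:2].astype(np.float32)))
a=dict(np.load('pics/w1.npz'));h=cv2.cvtColor(a['pixels'],cv2.COLOR_RGB2HSV)
m=((h[...,2]>170)&(h[...,1]>50)&(h[...,0]>15)&(h[...,0]<35)).astype(np.uint8);m[120:]=0;m[:,:180]=0
k=max(cv2.findContours(m,0,1)[0],key=cv2.contourArea)
ap=cv2.approxPolyDP(k,2,True).reshape(-1,2);print(np.c_[ap,onz(a,ap.astype(float),.057)[:,:2].round(4)])
o=cv2.resize(np.hstack([a['pixels'][20:130,190:320],im[20:240,130:260][:110*2:2,::1]]),None,fx=3,fy=3)
cv2.imwrite('pics/c3.png',np.hstack([cv2.resize(a['pixels'][20:130,190:320],None,fx=3,fy=3),cv2.resize(im[:330],(384,330))])[:,:,::-1])
```

```text
(424, 126, 88, 99) ((0.49036505818367004, -0.07776690274477005), 0.09520383924245834)
(61, 42, 301, 183) ((0.4718959331512451, 0.30130547285079956), 0.2160213589668274)
(11, 0, 188, 87) ((0.658492922782898, 0.43579792976379395), 0.13140760362148285)
[[ 2.140e+02  7.100e+01  6.316e-01 -2.199e-01]
 [ 2.180e+02  8.000e+01  6.194e-01 -2.253e-01]
 [ 2.280e+02  7.800e+01  6.222e-01 -2.396e-01]
 [ 2.490e+02  6.600e+01  6.386e-01 -2.693e-01]
 [ 2.450e+02  5.600e+01  6.518e-01 -2.637e-01]
 [ 2.470e+02  5.400e+01  6.544e-01 -2.665e-01]
 [ 2.900e+02  7.400e+01  6.284e-01 -3.272e-01]
 [ 2.800e+02  7.900e+01  6.215e-01 -3.133e-01]
 [ 2.890e+02  1.110e+02  5.772e-01 -3.276e-01]
 [ 2.990e+02  1.080e+02  5.816e-01 -3.420e-01]
 [ 2.900e+02  7.500e+01  6.271e-01 -3.273e-01]
 [ 2.970e+02  6.200e+01  6.446e-01 -3.365e-01]
 [ 2.480e+02  4.100e+01  6.713e-01 -2.679e-01]
 [ 2.440e+02  5.000e+01  6.596e-01 -2.623e-01]
 [ 2.450e+02  5.500e+01  6.531e-01 -2.637e-01]]
```

View pics/c3.png

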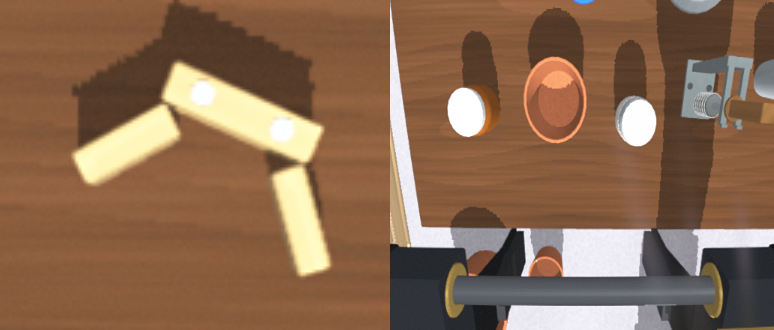

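The left crop shows the stop, which gives a seated centre of about (0.582, -0.272) with +x at -21.6°. The right crop shows the shade rim at u 179–263, v 57–142 in w3.

Run:
```python
from h import *
c=dict(np.load('pics/w3.npz'))
P=onz(c,[(179,98),(263,98),(221,57),(221,142)],.097);print(P.round(4),P[:2,1].mean(),P[2:,0].mean())
P=np.array([[.588,.27,.097]]);h=np.linspace(0,6.28,60)
s=dict(np.load('pics/t0.npz'))
hsv=cv2.cvtColor(c['pixels'],cv2.COLOR_RGB2HSV);print(hsv[98,172:270:3].tolist());print(hsv[50:150:3,221].tolist())
```

```text
[[0.591  0.339  0.097 ]
 [0.5911 0.2277 0.097 ]
 [0.642  0.2819 0.097 ]
 [0.5325 0.2848 0.097 ]] 0.2833807788703413 0.5872271460462966
[[12, 143, 136], [12, 138, 137], [10, 152, 217], [10, 148, 242], [9, 150, 167], [9, 147, 168], [10, 146, 140], [10, 148, 143], [9, 150, 141], [9, 154, 177], [9, 151, 174], [9, 152, 178], [9, 152, 179], [9, 148, 177], [10, 150, 173], [9, 153, 172], [9, 152, 170], [9, 152, 175], [9, 150, 177], [9, 150, 175], [9, 150, 173], [9, 152, 173], [9, 151, 177], [10, 153, 178], [9, 149, 173], [9, 150, 177], [9, 149, 171], [9, 145, 111], [9, 146, 115], [12, 139, 254], [11, 146, 161], [12, 141, 132], [13, 145, 130]]
[[13, 133, 90], [13, 144, 83], [10, 150, 112], [12, 139, 252], [9, 152, 225], [9, 151, 225], [10, 152, 227], [12, 140, 250], [13, 139, 251], [12, 143, 250], [12, 139, 250], [11, 138, 250], [12, 140, 251], [9, 150, 177], [9, 153, 170], [10, 149, 176], [9, 151, 171], [9, 149, 173], [10, 152, 174], [9, 152, 174], [10, 152, 178], [9, 151, 171], [10, 152, 173], [9, 150, 179], [9, 152, 181], [9, 151, 176], [10, 149, 139], [9, 144, 140], [9, 151, 142], [10, 151, 137], [10, 148, 244], [12, 148, 145], [12, 140, 120], [12, 140, 133]]
```

Request:
play_rows:
  claw: [0.54, 0.54, 0.54, 0.54, 0.54, 0.54, 0.54, 0.54]
  delta_pos:
    - [0.163, -0.126, 0]
    - [0.163, -0.126, 0]
    - [0, 0, 0.2]
    - [0, 0, 0.2]
    - [0, 0, 0.2]
    - [0, 0, 0.2]
    - [0, 0, 0.2]
    - [0, 0, 0.2]
  delta_rot:
    - [0, 0, 0]
    - [0, 0, 0]
    - [0, 0, 0]
    - [0, 0, 0]
    - [0, 0, 0]
    - [0, 0, 0]
    - [0, 0, 0]
    - [0, 0, 0]
  squeeze: 5

```text
time: 4.3
ee_pos: [0.5895, 0.2754, 0.1406]
eef_rot: [1.0, -0.002, 0.0, 0.001]
ft_force: [-0.2, -0.2, 0.6]
width: 0.0411
grip_force: 0.0
```

Request:
play_rows:
  claw: [0.54, 0.54, 0.54, 0.54, 0.54]
  delta_pos:
    - [-0.01, -0.035, 0]
    - [0, 0, 0.15]
    - [0, 0, 0.15]
    - [0, 0, 0.15]
    - [0, 0, 0.025]
  delta_rot:
    - [0, 0, 0]
    - [0, 0, 0]
    - [0, 0, 0]
    - [0, 0, 0]
    - [0, 0, 0]

```text
time: 4.8
ee_pos: [0.5859, 0.2841, 0.046]
eef_rot: [1.0, -0.001, -0.001, 0.001]
ft_force: [-0.3, -0.4, 0.0]
width: 0.0399
grip_force: 0.0
```

Request:
play_rows:
  claw: [0.54, 0.54, 0.54, 0.54, 0.54, 0.54, 0.54, 0.54]
  delta_pos:
    - [-0.025, 0, 0]
    - [-0.025, 0, 0]
    - [-0.025, 0, 0]
    - [-0.025, 0, 0]
    - [-0.025, 0, 0]
    - [-0.025, 0, 0]
    - [-0.025, 0, 0]
    - [-0.025, 0, 0]
  delta_rot:
    - [0, 0, 0]
    - [0, 0, 0]
    - [0, 0, 0]
    - [0, 0, 0]
    - [0, 0, 0]
    - [0, 0, 0]
    - [0, 0, 0]
    - [0, 0, 0]

```text
time: 5.6
ee_pos: [0.5462, 0.2863, 0.048]
eef_rot: [1.0, -0.0, 0.001, -0.0]
ft_force: [3.8, -0.3, 3.4]
width: 0.04
grip_force: 2.2
```

Request:
play_rows:
  claw: [0.54, 0.54, 0.54, 0.54, 0.54, 0.54, 0.54, 0.54]
  delta_pos:
    - [-0.04, 0, 0]
    - [-0.04, 0, 0]
    - [-0.04, 0, 0]
    - [-0.04, 0, 0]
    - [-0.04, 0, 0]
    - [-0.04, 0, 0]
    - [-0.04, 0, 0]
    - [-0.04, 0, 0]
  delta_rot:
    - [0, 0, 0]
    - [0, 0, 0]
    - [0, 0, 0]
    - [0, 0, 0]
    - [0, 0, 0]
    - [0, 0, 0]
    - [0, 0, 0]
    - [0, 0, 0]

```text
time: 6.4
ee_pos: [0.4813, 0.2862, 0.0475]
eef_rot: [1.0, -0.0, 0.0, 0.0]
ft_force: [3.6, 0.4, 4.0]
width: 0.0399
grip_force: 2.4
```

Run:
```python
from h import *
save('top','t1');s=save('scene','s1')['pixels'];t=dict(np.load('pics/t1.npz'))['pixels']
cv2.imwrite('pics/c4.png',np.hstack([cv2.resize(s[180:320,250:400],(450,420)),cv2.resize(t[130:270,100:215],(345,420))])[:,:,::-1])
```

```text
(no output)
```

View pics/c4.png

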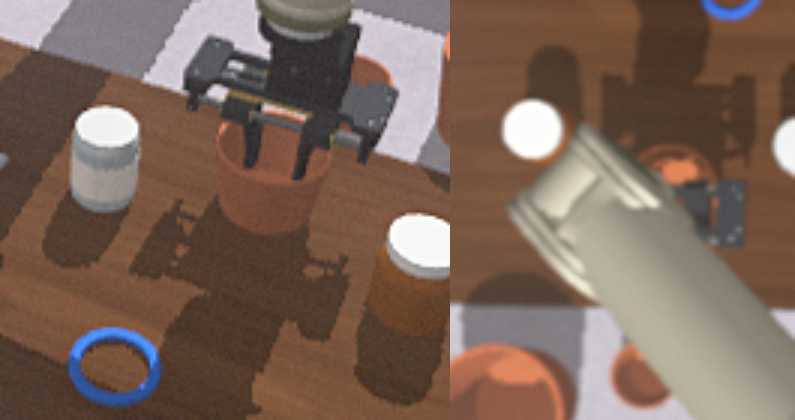

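The picture shows the shade upright and following the fingers. Its far rim is at about (175,179) in the top picture, so its centre is near x = 0.50.

Request:
play_rows:
  claw: [0.54, 0.54, 0.54, 0.54, 0.54, 0.54, 0.54, 0.54]
  delta_pos:
    - [-0.043, 0, 0]
    - [-0.043, 0, 0]
    - [-0.043, 0, 0]
    - [-0.043, 0, 0]
    - [-0.043, 0, 0]
    - [-0.043, 0, 0]
    - [-0.043, 0, 0]
    - [-0.043, 0, 0]
  delta_rot:
    - [0, 0, 0]
    - [0, 0, 0]
    - [0, 0, 0]
    - [0, 0, 0]
    - [0, 0, 0]
    - [0, 0, 0]
    - [0, 0, 0]
    - [0, 0, 0]

```text
time: 7.3
ee_pos: [0.4124, 0.2862, 0.0475]
eef_rot: [1.0, -0.0, 0.0, 0.0]
ft_force: [2.4, -0.4, -1.5]
width: 0.04
grip_force: 0.7
```

Request:
play_rows:
  claw: [0.54, 0.54, 0.54, 0.54, 0.54, 0.54]
  delta_pos:
    - [0.04, 0, 0]
    - [0.04, 0, 0.01]
    - [0, 0.02, 0]
    - [0, 0.02, 0]
    - [0, 0.02, 0]
    - [0, 0.02, 0]
  delta_rot:
    - [0, 0, 0]
    - [0, 0, 0]
    - [0, 0, 0]
    - [0, 0, 0]
    - [0, 0, 0]
    - [0, 0, 0]

```text
time: 7.9
ee_pos: [0.4292, 0.27, 0.0455]
eef_rot: [1.0, -0.0, 0.0, -0.0]
ft_force: [0.7, 2.2, 0.4]
width: 0.04
grip_force: 0.7
```

Run:
```python
from h import *
t=save('top','t2');h=cv2.cvtColor(t['pixels'],cv2.COLOR_RGB2HSV)
w=wrist('w4');hw=cv2.cvtColor(w['pixels'],cv2.COLOR_RGB2HSV)
for u in (165,170,175,180): print(u,[(v,*h[v,u].tolist()) for v in range(188,206)])
m=((hw[...,0]<12)&(hw[...,1]>130)&(hw[...,2]>180)).astype(np.uint8)
for k in cv2.findContours(m,0,1)[0]:
    if cv2.contourArea(k)>300: print(cv2.boundingRect(k))
```

```text
165 [(188, 12, 112, 80), (189, 11, 111, 78), (190, 12, 112, 80), (191, 12, 110, 79), (192, 12, 102, 75), (193, 13, 109, 75), (194, 12, 108, 78), (195, 12, 107, 81), (196, 12, 103, 79), (197, 11, 111, 78), (198, 13, 105, 80), (199, 15, 98, 78), (200, 17, 85, 81), (201, 21, 83, 80), (202, 26, 67, 76), (203, 28, 61, 75), (204, 28, 53, 87), (205, 24, 45, 108)]
170 [(188, 11, 110, 79), (189, 13, 113, 79), (190, 11, 110, 79), (191, 12, 109, 77), (192, 12, 104, 76), (193, 12, 106, 77), (194, 11, 108, 78), (195, 12, 108, 78), (196, 14, 114, 78), (197, 12, 107, 79), (198, 12, 118, 84), (199, 10, 131, 109), (200, 10, 135, 123), (201, 10, 136, 111), (202, 9, 97, 103), (203, 15, 64, 112), (204, 18, 46, 111), (205, 25, 45, 96)]
175 [(188, 13, 121, 76), (189, 12, 113, 77), (190, 12, 116, 75), (191, 13, 116, 75), (192, 13, 108, 73), (193, 14, 111, 76), (194, 12, 114, 76), (195, 12, 108, 78), (196, 11, 113, 77), (197, 12, 105, 80), (198, 11, 116, 88), (199, 10, 131, 111), (200, 10, 139, 117), (201, 10, 143, 139), (202, 9, 153, 175), (203, 9, 151, 197), (204, 9, 147, 199), (205, 10, 127, 181)]
180 [(188, 13, 116, 79), (189, 12, 119, 77), (190, 14, 113, 77), (191, 12, 112, 75), (192, 12, 102, 75), (193, 11, 110, 74), (194, 13, 114, 74), (195, 12, 105, 78), (196, 11, 110, 79), (197, 11, 113, 77), (198, 13, 105, 75), (199, 13, 118, 82), (200, 10, 131, 103), (201, 10, 136, 118), (202, 9, 138, 124), (203, 9, 143, 159), (204, 9, 153, 209), (205, 9, 154, 232)]
(197, 306, 123, 30)
(136, 189, 42, 59)
(278, 184, 74, 92)
(103, 168, 137, 80)
(111, 150, 223, 60)
```

Request:
play_rows:
  claw: [0.54, 0.54, 0.54, 0.54, 0.54, 0.54, 0.54, 0.54]
  delta_pos:
    - [0, 0.06, 0]
    - [0, 0.06, 0]
    - [0, 0.06, 0]
    - [0, 0.06, 0]
    - [0, 0.06, 0]
    - [0, 0.06, 0]
    - [0, 0.06, 0]
    - [0, 0.06, 0]
  delta_rot:
    - [0, 0, 0]
    - [0, 0, 0]
    - [0, 0, 0]
    - [0, 0, 0]
    - [0, 0, 0]
    - [0, 0, 0]
    - [0, 0, 0]
    - [0, 0, 0]

```text
time: 8.8
ee_pos: [0.4292, 0.1732, 0.0456]
eef_rot: [1.0, -0.0, 0.0, 0.0]
ft_force: [0.0, 3.6, 1.0]
width: 0.0398
grip_force: 1.3
```

Run:
```python
from h import *
w=wrist('w5');cv2.imwrite('pics/c5.png',np.hstack([cv2.resize(w['pixels'],(400,300)),cv2.resize(save('scene','s2')['pixels'],(400,300))])[:,:,::-1])
a=dict(np.load('pics/w4.npz'));print(onz(a,[(222,150)],.097))
```

```text
[[0.49061161 0.28199354 0.097     ]]
```

View pics/c5.png

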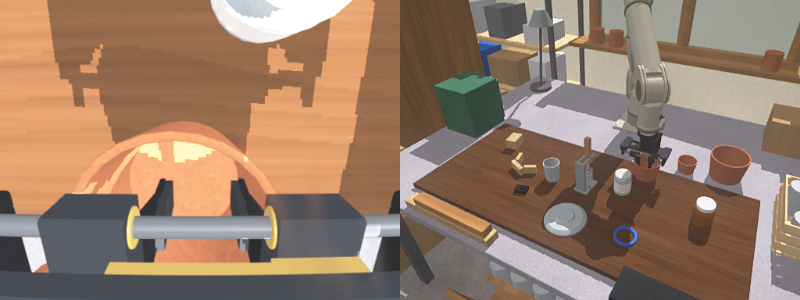

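The picture shows the shade following straight along the strip, with its far rim at about (195,125). There is clearance to the tin.

Request:
play_rows:
  claw: [0.54, 0.54, 0.54, 0.54, 0.54, 0.54, 0.54, 0.54]
  delta_pos:
    - [0, 0.06, 0]
    - [0, 0.06, 0]
    - [0, 0.06, 0]
    - [0, 0.06, 0]
    - [0, 0.06, 0]
    - [0, 0.06, 0]
    - [0, 0.06, 0]
    - [0, 0.06, 0]
  delta_rot:
    - [0, 0, 0]
    - [0, 0, 0]
    - [0, 0, 0]
    - [0, 0, 0]
    - [0, 0, 0]
    - [0, 0, 0]
    - [0, 0, 0]
    - [0, 0, 0]

```text
time: 9.7
ee_pos: [0.429, 0.0781, 0.0455]
eef_rot: [1.0, 0.0, -0.0, -0.0]
ft_force: [-0.1, 2.2, 0.5]
width: 0.0402
grip_force: 1.1
```

Request:
play_rows:
  claw: [0.54, 0.54, 0.54, 0.54, 0.54, 0.54, 0.54, 0.54]
  delta_pos:
    - [0, 0.06, 0]
    - [0, 0.06, 0]
    - [0, 0.06, 0]
    - [0, 0.06, 0]
    - [0, 0.06, 0]
    - [0, 0.06, 0]
    - [0, 0.06, 0]
    - [0, 0.06, 0]
  delta_rot:
    - [0, 0, 0]
    - [0, 0, 0]
    - [0, 0, 0]
    - [0, 0, 0]
    - [0, 0, 0]
    - [0, 0, 0]
    - [0, 0, 0]
    - [0, 0, 0]

```text
time: 10.5
ee_pos: [0.429, -0.0182, 0.0455]
eef_rot: [1.0, 0.0, -0.0, -0.0]
ft_force: [0.5, 2.7, 0.1]
width: 0.0401
grip_force: 1.1
```

Request:
play_rows:
  claw: [0.54, 0.54, 0.54, 0.54, 0.54, 0.54, 0.54, 0.54]
  delta_pos:
    - [0, 0.06, 0]
    - [0, 0.06, 0]
    - [0, 0.06, 0]
    - [0, 0.06, 0]
    - [0, 0.06, 0]
    - [0, 0.06, 0]
    - [0, 0.06, 0]
    - [0, 0.06, 0]
  delta_rot:
    - [0, 0, 0]
    - [0, 0, 0]
    - [0, 0, 0]
    - [0, 0, 0]
    - [0, 0, 0]
    - [0, 0, 0]
    - [0, 0, 0]
    - [0, 0, 0]

```text
time: 11.3
ee_pos: [0.4291, -0.1148, 0.0455]
eef_rot: [1.0, -0.0, -0.0, 0.0]
ft_force: [0.2, 2.5, 1.3]
width: 0.0401
grip_force: 1.0
```

Request:
play_rows:
  claw: [0.54, 0.54, 0.54, 0.54, 0.54, 0.54, 0.54, 0.54]
  delta_pos:
    - [0, 0.06, 0]
    - [0, 0.06, 0]
    - [0, 0.06, 0]
    - [0, 0.06, 0]
    - [0, 0.06, 0]
    - [0, 0.06, 0]
    - [0, 0.06, 0]
    - [0, 0.03, 0]
  delta_rot:
    - [0, 0, 0]
    - [0, 0, 0]
    - [0, 0, 0]
    - [0, 0, 0]
    - [0, 0, 0]
    - [0, 0, 0]
    - [0, 0, 0]
    - [0, 0, 0]

```text
time: 12.1
ee_pos: [0.4289, -0.2053, 0.0455]
eef_rot: [1.0, -0.001, -0.0, 0.0]
ft_force: [0.4, 1.7, 1.6]
width: 0.0397
grip_force: 1.1
```

Run:
```python
from h import *
w=wrist('w6');h=cv2.cvtColor(w['pixels'],cv2.COLOR_RGB2HSV)
# rim far edge per column: first terracotta pixel from the top with clear saturation jump
for u in range(130,320,20): 
    col=h[100:260,u].astype(int); print(u,[ (100+i,*col[i]) for i in range(40,75,3)])
```

```text
130 [(140, np.int64(14), np.int64(131), np.int64(235)), (143, np.int64(12), np.int64(133), np.int64(227)), (146, np.int64(13), np.int64(131), np.int64(227)), (149, np.int64(14), np.int64(133), np.int64(229)), (152, np.int64(13), np.int64(132), np.int64(230)), (155, np.int64(13), np.int64(129), np.int64(233)), (158, np.int64(13), np.int64(130), np.int64(238)), (161, np.int64(13), np.int64(128), np.int64(234)), (164, np.int64(13), np.int64(136), np.int64(229)), (167, np.int64(13), np.int64(129), np.int64(234)), (170, np.int64(13), np.int64(129), np.int64(235)), (173, np.int64(14), np.int64(131), np.int64(237))]
150 [(140, np.int64(12), np.int64(127), np.int64(153)), (143, np.int64(12), np.int64(127), np.int64(149)), (146, np.int64(13), np.int64(125), np.int64(147)), (149, np.int64(13), np.int64(130), np.int64(149)), (152, np.int64(12), np.int64(127), np.int64(151)), (155, np.int64(12), np.int64(123), np.int64(154)), (158, np.int64(12), np.int64(127), np.int64(161)), (161, np.int64(13), np.int64(124), np.int64(152)), (164, np.int64(12), np.int64(126), np.int64(150)), (167, np.int64(12),
[... 4356 characters left out ...]
, np.int64(128), np.int64(152)), (173, np.int64(12), np.int64(127), np.int64(145))]
310 [(140, np.int64(12), np.int64(125), np.int64(151)), (143, np.int64(12), np.int64(126), np.int64(156)), (146, np.int64(12), np.int64(126), np.int64(154)), (149, np.int64(13), np.int64(132), np.int64(157)), (152, np.int64(12), np.int64(126), np.int64(154)), (155, np.int64(12), np.int64(129), np.int64(156)), (158, np.int64(12), np.int64(129), np.int64(154)), (161, np.int64(12), np.int64(127), np.int64(157)), (164, np.int64(12), np.int64(127), np.int64(156)), (167, np.int64(11), np.int64(125), np.int64(153)), (170, np.int64(12), np.int64(127), np.int64(155)), (173, np.int64(12), np.int64(127), np.int64(156))]
```

```bash
cat >> h.py <<'E'
from scipy.optimize import least_squares
def rimfit(c,pts,rad=.056,z=.097,x0=(.45,-.2)):
    P=onz(c,pts,z)[:,:2]
    f=least_squares(lambda q:np.hypot(*(P-q).T)-rad,x0);return f.x,f.fun
E
python3 - <<'E'
from h import *
w=dict(np.load('pics/w6.npz'));print(rimfit(w,[(190,166),(210,159),(230,155),(250,157),(270,163)]), r.read_state()['ee_pos'])
a=dict(np.load('pics/w2.npz'));h=cv2.cvtColor(a['pixels'],cv2.COLOR_RGB2HSV)
# handle top (orange) in w2
m=((h[...,1]>120)&(h[...,2]>140)&(h[...,0]<20)).astype(np.uint8);sub=np.zeros_like(m);sub[80:140,180:260]=m[80:140,180:260]
k=max(cv2.findContours(sub,0,1)[0],key=cv2.contourArea);print(cv2.boundingRect(k),cv2.approxPolyDP(k,2,True).reshape(-1,2).tolist())
cv2.imwrite('pics/c6.png',np.hstack([cv2.resize(a['pixels'][40:140,185:265],None,fx=5,fy=5,interpolation=2),cv2.resize(w['pixels'][0:384],(390,500))])[:,:,::-1])
E
```

```text
(array([ 0.43167686, -0.19739562]), array([-0.00063988,  0.00015921,  0.00085827,  0.0003215 , -0.0007398 ])) [ 0.42891481 -0.20578962  0.04553148]
(192, 100, 23, 21) [[193, 100], [193, 120], [212, 120], [214, 101]]
```

View pics/c6.png

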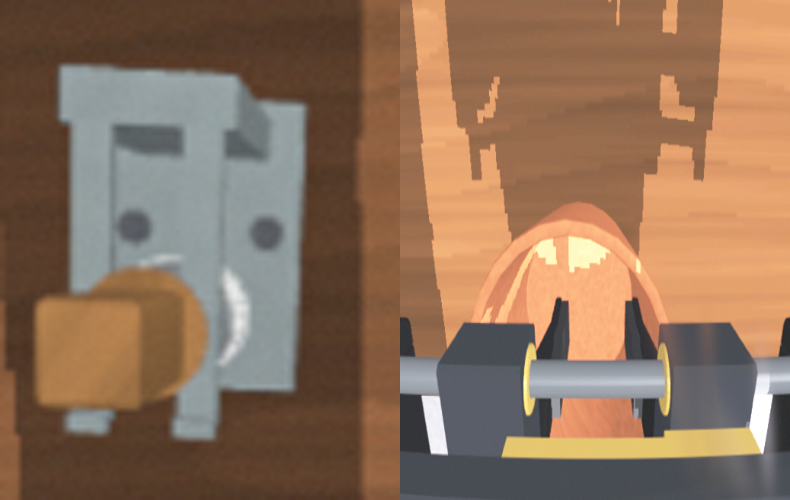

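The left crop shows the brush handle top at about u 192–213, v 99–122 in w2, with the bracket turned only about -2°. The right crop shows the shade upright around the fingers. Now I'll push it diagonally towards the V.

Request:
play_rows:
  claw: [0.54, 0.54, 0.54, 0.54, 0.54, 0.54, 0.54, 0.54]
  delta_pos:
    - [0.03, 0.005, 0]
    - [0.03, 0.005, 0]
    - [0.03, 0.005, 0]
    - [0.03, 0.015, 0]
    - [0.036, 0.018, 0]
    - [0.036, 0.018, 0]
    - [0.036, 0.018, 0]
    - [0.036, 0.018, 0]
  delta_rot:
    - [0, 0, 0]
    - [0, 0, 0]
    - [0, 0, 0]
    - [0, 0, 0]
    - [0, 0, 0]
    - [0, 0, 0]
    - [0, 0, 0]
    - [0, 0, 0]

```text
time: 12.95
ee_pos: [0.4825, -0.2246, 0.0455]
eef_rot: [1.0, -0.0, -0.0, -0.0]
ft_force: [-2.0, 1.0, 1.1]
width: 0.0398
grip_force: 1.0
```

Request:
play_rows:
  claw: [0.54, 0.54, 0.54, 0.54, 0.54, 0.54, 0.54, 0.54]
  delta_pos:
    - [0.036, 0.018, 0]
    - [0.036, 0.018, 0]
    - [0.036, 0.018, 0]
    - [0.036, 0.018, 0]
    - [0.036, 0.018, 0]
    - [0.036, 0.018, 0]
    - [0.036, 0.018, 0]
    - [0.036, 0.018, 0]
  delta_rot:
    - [0, 0, 0]
    - [0, 0, 0]
    - [0, 0, 0]
    - [0, 0, 0]
    - [0, 0, 0]
    - [0, 0, 0]
    - [0, 0, 0]
    - [0, 0, 0]

```text
time: 13.75
ee_pos: [0.5401, -0.2534, 0.0456]
eef_rot: [1.0, -0.0, 0.0, 0.0]
ft_force: [-1.6, 0.5, 0.2]
width: 0.0398
grip_force: 0.9
```

```bash
cat >> h.py <<'E'
def rimpts(w,us,v0=60,v1=260):
    h=cv2.cvtColor(w['pixels'],cv2.COLOR_RGB2HSV).astype(int);o=[]
    for u in us:
        ok=((h[v0:v1,u,0]<=11)&(h[v0:v1,u,1]>132)&(h[v0:v1,u,2]>95))
        run=np.convolve(ok,np.ones(4),'valid')>=4
        if run.any():o.append((u,v0+int(run.argmax())))
    return o
E
python3 - <<'E'
from h import *
w=wrist('w7');p=rimpts(w,range(140,340,15));print(p);print(rimfit(w,p),r.read_state()['ee_pos'])
a=dict(np.load('pics/w2.npz'));print('handle top',onz(a,[(202.3,110.5)],.237))
E
```

```text
[(185, 235), (200, 219), (215, 206), (230, 199), (245, 196), (260, 194), (275, 197), (290, 201), (305, 211), (320, 226), (335, 242)]
(array([ 0.52612481, -0.25114045]), array([-0.0058008 , -0.00258584,  0.00052595,  0.00210254,  0.00272693,
        0.00347154,  0.00282911,  0.00232794,  0.00021686, -0.00287514,
       -0.00514903])) [ 0.54111207 -0.25391683  0.04570306]
handle top [[5.84752941e-01 6.17022117e-05 2.37000000e-01]]
```

Request:
play_rows:
  claw: [0.54, 0.54, 0.54, 0.54, 0.54, 0.54, 0.54, 0.54]
  delta_pos:
    - [0.028, 0.0105, 0]
    - [0.028, 0.0105, 0]
    - [0.028, 0.0105, 0]
    - [0.028, 0.0105, 0]
    - [0.028, 0.0105, 0]
    - [0.028, 0.0105, 0]
    - [0.028, 0.0105, 0]
    - [0.014, 0.005, 0]
  delta_rot:
    - [0, 0, 0]
    - [0, 0, 0]
    - [0, 0, 0]
    - [0, 0, 0]
    - [0, 0, 0]
    - [0, 0, 0]
    - [0, 0, 0]
    - [0, 0, 0]

```text
time: 14.6
ee_pos: [0.5821, -0.2689, 0.0456]
eef_rot: [1.0, -0.0, 0.0, 0.0]
ft_force: [-2.5, 1.9, 2.3]
width: 0.0402
grip_force: 1.3
```

Request:
play_rows:
  claw: [0.54, 0.54, 0.54, 0.54]
  delta_pos:
    - [0.01, 0.004, 0]
    - [0.01, 0.004, 0]
    - [0.01, 0.004, 0]
    - [0.0, 0.0, 0]
  delta_rot:
    - [0, 0, 0]
    - [0, 0, 0]
    - [0, 0, 0]
    - [0, 0, 0]

```text
time: 15.0
ee_pos: [0.5877, -0.2713, 0.0456]
eef_rot: [1.0, -0.0, 0.0, 0.0]
ft_force: [-0.9, -0.7, 1.2]
width: 0.0406
grip_force: 0.7
```

Request:
play_rows:
  claw: [0.54, 0.54, 0.54, 0.54]
  delta_pos:
    - [0.01, 0.004, 0]
    - [0.01, 0.004, 0]
    - [0.01, 0.004, 0]
    - [0.0, 0.0, 0]
  delta_rot:
    - [0, 0, 0]
    - [0, 0, 0]
    - [0, 0, 0]
    - [0, 0, 0]

```text
time: 15.4
ee_pos: [0.5938, -0.2737, 0.0456]
eef_rot: [1.0, -0.0, 0.0, 0.0]
ft_force: [-1.8, -0.2, 0.7]
width: 0.0399
grip_force: 0.7
```

Run:
```python
from h import *
w=wrist('w8');p=rimpts(w,range(200,320,10));print(p);print(rimfit(w,p),r.read_state()['ee_pos'])
```

```text
[(200, 218), (210, 210), (220, 203), (230, 199), (240, 196), (250, 195), (260, 195), (270, 195), (280, 198), (290, 202), (300, 207), (310, 215)]
(array([ 0.58141856, -0.27374494]), array([-0.00283964, -0.00132297,  0.00018312,  0.00087811,  0.00145329,
        0.00151409,  0.00142296,  0.00155374,  0.00078646, -0.00011188,
       -0.00111483, -0.00290354])) [ 0.59375874 -0.27368827  0.04558426]
```

Request:
play_rows:
  claw: [0.54, 0.54, 0.54]
  delta_pos:
    - [0.008, 0.003, 0]
    - [0.008, 0.003, 0]
    - [0.0, 0.0, 0]
  delta_rot:
    - [0, 0, 0]
    - [0, 0, 0]
    - [0, 0, 0]

```text
time: 15.75
ee_pos: [0.5969, -0.2748, 0.0456]
eef_rot: [1.0, -0.0, 0.0, 0.0]
ft_force: [-1.2, 0.4, 0.8]
width: 0.0401
grip_force: 0.9
```

Request:
play_rows:
  claw: [0.54, 0.54, 0.54]
  delta_pos:
    - [0.008, 0.003, 0]
    - [0.004, 0.002, 0]
    - [0.0, 0.0, 0]
  delta_rot:
    - [0, 0, 0]
    - [0, 0, 0]
    - [0, 0, 0]

```text
time: 16.05
ee_pos: [0.5992, -0.2758, 0.0455]
eef_rot: [1.0, -0.0, 0.0, 0.0]
ft_force: [-2.0, 1.0, 0.5]
width: 0.0399
grip_force: 1.0
```

Request:
play_rows:
  claw: [0.54, 0.54, 0.54]
  delta_pos:
    - [0.008, 0.003, 0]
    - [0.004, 0.002, 0]
    - [0.0, 0.0, 0]
  delta_rot:
    - [0, 0, 0]
    - [0, 0, 0]
    - [0, 0, 0]

```text
time: 16.35
ee_pos: [0.6013, -0.2766, 0.0455]
eef_rot: [1.0, -0.0, -0.0, -0.0]
ft_force: [-4.8, 2.0, 2.7]
width: 0.0401
grip_force: 2.5
```

Request:
play_rows:
  claw: [0.54, 0.54, 0.54]
  delta_pos:
    - [0.008, 0.003, 0]
    - [0.004, 0.002, 0]
    - [0.0, 0.0, 0]
  delta_rot:
    - [0, 0, 0]
    - [0, 0, 0]
    - [0, 0, 0]

```text
time: 16.65
ee_pos: [0.6038, -0.2774, 0.0455]
eef_rot: [1.0, -0.0, -0.0, -0.0]
ft_force: [-4.5, 2.3, 2.4]
width: 0.0401
grip_force: 2.5
```

Run:
```python
from h import *
w=wrist('w9');p=rimpts(w,range(200,320,10));print(rimfit(w,p),r.read_state()['ee_pos'])
h=cv2.cvtColor(w['pixels'],cv2.COLOR_RGB2HSV)
m=((h[...,2]>170)&(h[...,1]>50)&(h[...,0]>15)&(h[...,0]<35)).astype(np.uint8)
for k in cv2.findContours(m,0,1)[0]:
    if cv2.contourArea(k)>150:
        ap=cv2.approxPolyDP(k,2.5,True).reshape(-1,2);print(np.c_[ap,onz(w,ap.astype(float),.057)[:,:2].round(4)].tolist())
```

```text
(array([ 0.59256262, -0.27359588]), array([-2.83509282e-03, -1.34299669e-03,  9.20007632e-05,  6.81435127e-04,
        1.13560964e-03,  1.81509075e-03,  1.59571585e-03,  1.59788953e-03,
        7.22232057e-04,  9.96070494e-05, -9.67546616e-04, -3.10357950e-03])) [ 0.60371828 -0.27748099  0.04549217]
[[485.0, 310.0, 0.5671, -0.4057], [463.0, 314.0, 0.5647, -0.3932], [460.0, 326.0, 0.5564, -0.3932], [455.0, 329.0, 0.5544, -0.3906], [347.0, 331.0, 0.5544, -0.3276], [346.0, 336.0, 0.5509, -0.3273], [322.0, 337.0, 0.5504, -0.3136], [140.0, 336.0, 0.5504, -0.2092], [134.0, 350.0, 0.54, -0.2043], [330.0, 351.0, 0.5401, -0.3189], [475.0, 347.0, 0.5406, -0.406]]
[[343.0, 264.0, 0.5977, -0.3215], [338.0, 275.0, 0.5911, -0.3194], [344.0, 275.0, 0.5911, -0.3226], [347.0, 280.0, 0.588, -0.3245], [348.0, 303.0, 0.5734, -0.3264], [341.0, 309.0, 0.5695, -0.3228], [350.0, 318.0, 0.5634, -0.3284], [354.0, 305.0, 0.5721, -0.3298], [353.0, 282.0, 0.5868, -0.3278], [349.0, 267.0, 0.5959, -0.3249]]
[[174.0, 264.0, 0.5976, -0.233], [168.0, 266.0, 0.5964, -0.2297], [163.0, 281.0, 0.5873, -0.2262], [162.0, 3
[... 338 characters left out ...]
204, -0.2293], [241.0, 184.0, 0.6413, -0.2689], [245.0, 171.0, 0.6477, -0.2709], [243.0, 157.0, 0.6545, -0.27], [330.0, 193.0, 0.6368, -0.312], [322.0, 196.0, 0.6352, -0.3082], [321.0, 202.0, 0.6321, -0.3079], [332.0, 241.0, 0.611, -0.3148], [339.0, 249.0, 0.6065, -0.3187], [370.0, 248.0, 0.607, -0.3348], [354.0, 247.0, 0.6076, -0.3264], [357.0, 212.0, 0.6269, -0.3261], [363.0, 212.0, 0.6269, -0.3291], [354.0, 200.0, 0.6332, -0.3241], [359.0, 200.0, 0.6332, -0.3265], [360.0, 190.0, 0.6383, -0.3265], [375.0, 191.0, 0.6378, -0.334], [381.0, 175.0, 0.6458, -0.336], [356.0, 158.0, 0.6541, -0.3232], [243.0, 112.0, 0.6751, -0.2703], [226.0, 148.0, 0.6587, -0.2622], [162.0, 182.0, 0.6423, -0.2308]]
```

Request:
play_rows:
  claw: [0.54, 0.54, 0.54]
  delta_pos:
    - [0.007, 0.003, 0]
    - [0.0, 0.0, 0]
    - [0.0, 0.0, 0]
  delta_rot:
    - [0, 0, 0]
    - [0, 0, 0]
    - [0, 0, 0]

```text
time: 17.0
ee_pos: [0.6052, -0.2782, 0.0455]
eef_rot: [1.0, -0.0, -0.0, -0.0]
ft_force: [-4.5, 3.2, 2.1]
width: 0.0402
grip_force: 2.4
```

Request:
play_rows:
  claw: [0.54, 0.54, 0.54]
  delta_pos:
    - [0.007, 0.003, 0]
    - [0.0, 0.0, 0]
    - [0.0, 0.0, 0]
  delta_rot:
    - [0, 0, 0]
    - [0, 0, 0]
    - [0, 0, 0]

```text
time: 17.3
ee_pos: [0.6062, -0.2786, 0.0455]
eef_rot: [1.0, -0.0, -0.0, -0.0]
ft_force: [-5.8, 4.1, 3.9]
width: 0.0399
grip_force: 3.6
```

Request:
play_rows:
  claw: [0.54, 0.54, 0.54]
  delta_pos:
    - [0.01, -0.002, 0]
    - [0.0, 0.0, 0]
    - [0.0, 0.0, 0]
  delta_rot:
    - [0, 0, 0]
    - [0, 0, 0]
    - [0, 0, 0]

```text
time: 17.6
ee_pos: [0.607, -0.2784, 0.0453]
eef_rot: [1.0, -0.0, -0.002, -0.0]
ft_force: [-11.5, 4.4, 6.4]
width: 0.0401
grip_force: 6.1
```

Request:
play_rows:
  claw: [0.54, 0.54, 0.54]
  delta_pos:
    - [0.01, -0.002, 0]
    - [0.0, 0.0, 0]
    - [0.0, 0.0, 0]
  delta_rot:
    - [0, 0, 0]
    - [0, 0, 0]
    - [0, 0, 0]

```text
time: 17.9
ee_pos: [0.6077, -0.2782, 0.0451]
eef_rot: [1.0, -0.001, -0.003, -0.0]
ft_force: [-17.0, 4.6, 10.3]
width: 0.0399
grip_force: 9.0
```

Request:
play_rows:
  claw: [0.54, 0.54, 0.54, 0.54, 0.54, 0.54, 0.54, 0.54]
  delta_pos:
    - [-0.03, 0, 0]
    - [-0.04, -0.015, 0]
    - [-0.04, -0.015, 0]
    - [0, 0, -0.1]
    - [0, 0, -0.2]
    - [0, 0, -0.2]
    - [0, 0, -0.2]
    - [0, 0, -0.2]
  delta_rot:
    - [0, 0, 0]
    - [0, 0, 0]
    - [0, 0, 0]
    - [0, 0, 0]
    - [0, 0, 0]
    - [0, 0, 0]
    - [0, 0, 0]
    - [0, 0, 0]

```text
time: 18.7
ee_pos: [0.5884, -0.272, 0.2275]
eef_rot: [1.0, -0.0, 0.001, 0.0]
ft_force: [1.0, -1.0, -0.7]
width: 0.0403
grip_force: 0.0
```

Request:
play_rows:
  claw: [0, 0, 0, 0, 0, 0]
  delta_pos:
    - [0, 0, -0.2]
    - [0, 0, -0.2]
    - [0, 0, -0.2]
    - [-0.1, 0, -0.15]
    - [-0.1, 0, 0]
    - [0, 0, 0]
  delta_rot:
    - [0, 0, 0]
    - [0, 0, 0]
    - [0, 0, 0]
    - [0, 0, 0]
    - [0, 0, 0]
    - [0, 0, 0]

```text
time: 19.3
ee_pos: [0.5474, -0.2729, 0.3777]
eef_rot: [1.0, -0.001, 0.002, 0.001]
ft_force: [-0.3, -0.1, -0.0]
width: 0.0801
grip_force: 0.0
```

Run:
```python
from h import *
w=wrist('w10');print(r.read_state()['ee_pos']);x0,y0=190,0
cv2.imwrite('pics/c7.png',cv2.resize(w['pixels'][0:160,150:360],None,fx=3.7,fy=3.7,interpolation=2)[:,:,::-1])
```

```text
[ 0.5480501  -0.27244789  0.37647443]
```

View pics/c7.png

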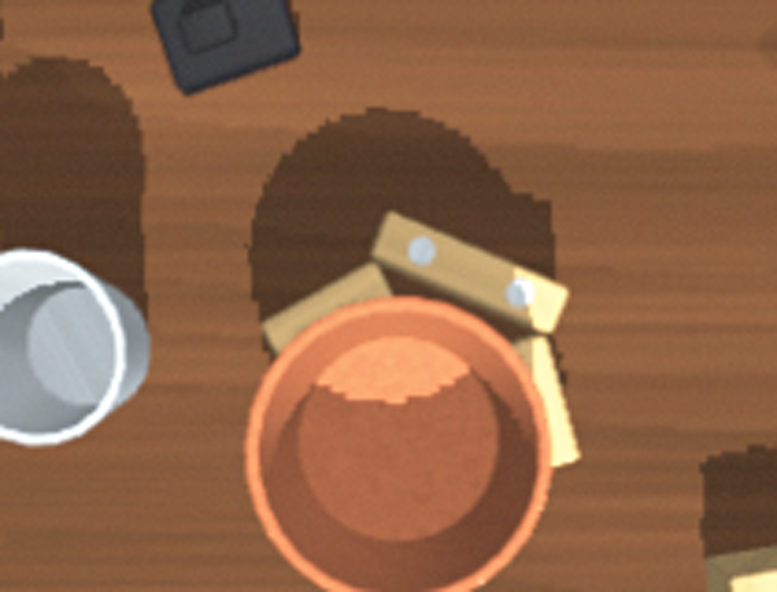

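The picture shows the shade seated against both arms of the V, with its rim at u 216.5–299 and its top at v 80 in w10. Nothing else has moved. On to the brush.

Request:
play_rows:
  claw: [0, 0, 0, 0, 0, 0, 0, 0]
  delta_pos:
    - [-0.031, -0.195, 0]
    - [-0.031, -0.195, 0]
    - [-0.031, -0.195, 0]
    - [-0.031, -0.195, 0]
    - [-0.031, -0.195, 0]
    - [-0.031, -0.195, 0]
    - [-0.031, -0.195, 0]
    - [0, 0, 0]
  delta_rot:
    - [0, 0, 0]
    - [0, 0, 0]
    - [0, 0, 0]
    - [0, 0, 0]
    - [0, 0, 0]
    - [0, 0, 0]
    - [0, 0, 0]
    - [0, 0, 0]

```text
time: 20.15
ee_pos: [0.5047, 0.0075, 0.3756]
eef_rot: [1.0, 0.005, 0.0, -0.001]
ft_force: [0.8, -0.9, 0.2]
width: 0.0868
grip_force: 0.0
```

Run:
```python
from h import *
a=dict(np.load('pics/w10.npz'));print(rimfit(a,[(216.5,120.5),(298.9,120.5),(257.7,80.3)],x0=(.58,-.27)))
w=wrist('w11');print(r.read_state()['ee_pos'],r.read_state()['eef_rot'],w['cam_to_world'][:3,3]);h=cv2.cvtColor(w['pixels'],cv2.COLOR_RGB2HSV)
print(proj(w,[[.585,0,.237]]))
m=((h[...,1]>120)&(h[...,2]>150)&(h[...,0]<22)).astype(np.uint8);s=np.zeros_like(m);s[50:140,215:310]=m[50:140,215:310]
for k in cv2.findContours(s,0,1)[0]:
    if cv2.contourArea(k)>80:print(cv2.boundingRect(k),cv2.minAreaRect(k),onz(w,[cv2.minAreaRect(k)[0]],.237))
cv2.imwrite('pics/c8.png',cv2.resize(w['pixels'][40:150,200:320],None,fx=5,fy=5,interpolation=2)[:,:,::-1])
```

```text
(array([ 0.58409528, -0.27239185]), array([-0.00075883, -0.00075884,  0.00013557]))
[0.50516    0.00410772 0.37531681] [ 9.99996337e-01  2.70154058e-03  1.49858808e-04 -6.55319221e-05] [0.58599988 0.00817377 0.5378905 ]
[[268.29316842  90.25807527]]
(258, 78, 21, 24) ((268.0, 89.5), (23.0, 20.0), 90.0) [[5.85643278e-01 2.70167638e-04 2.37000000e-01]]
```

View pics/c8.png

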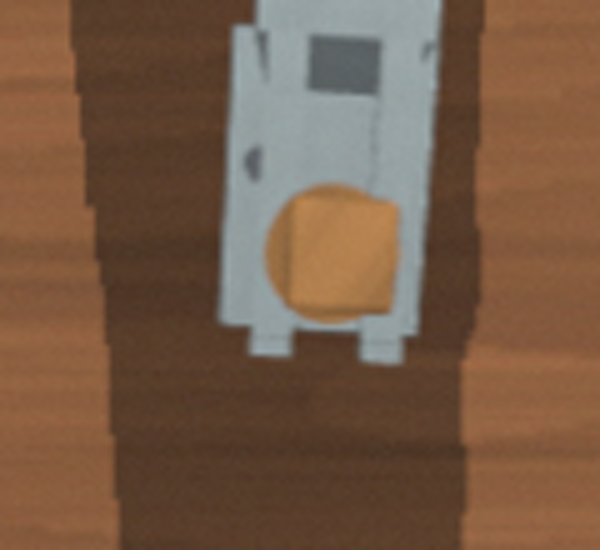

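The crop shows the handle top at about (269,91) in w11, the brush upright in the fork, and the bracket yawed about -3°.

Request:
play_rows:
  claw: [0, 0, 0, 0, 0]
  delta_pos:
    - [0, 0, 0]
    - [0.2, -0.01, 0]
    - [0.2, -0.01, 0]
    - [0, 0, 0]
    - [0, 0, 0]
  delta_rot:
    - [0, 0, 0.0167]
    - [0, 0, 0]
    - [0, 0, 0]
    - [0, 0, 0]
    - [0, 0, 0]

```text
time: 20.7
ee_pos: [0.586, 0.0, 0.3737]
eef_rot: [1.0, -0.027, -0.001, -0.0]
ft_force: [-0.1, 1.0, -0.2]
width: 0.0871
grip_force: 0.0
```

Run:
```python
from h import *
w=wrist('w12');h=cv2.cvtColor(w['pixels'],cv2.COLOR_RGB2HSV);s=r.read_state();print(s['ee_pos'],R.from_quat(s['eef_rot']).as_matrix().round(4))
m=((h[...,1]>120)&(h[...,2]>150)&(h[...,0]<22)).astype(np.uint8)
q=proj(w,[[.585,0,.237]])[0];print(q)
u,v=q.astype(int);S=np.zeros_like(m);S[v-45:v+45,u-45:u+45]=m[v-45:v+45,u-45:u+45]
for k in cv2.findContours(S,0,1)[0]:
    if cv2.contourArea(k)>60:print(cv2.boundingRect(k),cv2.approxPolyDP(k,2,True).reshape(-1,2).tolist(),onz(w,[cv2.minAreaRect(k)[0]],.237))
```

```text
[5.85438724e-01 2.75694225e-04 3.74796240e-01] [[ 9.986e-01 -5.300e-02 -1.200e-03]
 [-5.300e-02 -9.986e-01  4.000e-04]
 [-1.200e-03 -3.000e-04 -1.000e+00]]
[258.82149455 178.87680806]
(247, 150, 24, 39) [[264, 151], [254, 151], [247, 159], [247, 165], [249, 155], [255, 152], [265, 154], [268, 160], [267, 169], [249, 170], [250, 188], [267, 187], [270, 159]] [[ 5.94628805e-01 -2.05129351e-04  2.37000000e-01]]
```

Request:
play_rows:
  claw: [0, 0, 0, 0, 0, 0, 0]
  delta_pos:
    - [0, 0, 0.19]
    - [0, 0, 0.19]
    - [0, 0, 0.19]
    - [0, 0, 0.19]
    - [0, 0, 0.15]
    - [0, 0, 0.06]
    - [0, 0, 0]
  delta_rot:
    - [0, 0, 0]
    - [0, 0, 0]
    - [0, 0, 0]
    - [0, 0, 0]
    - [0, 0, 0]
    - [0, 0, 0]
    - [0, 0, 0]

```text
time: 21.45
ee_pos: [0.5845, 0.0002, 0.1812]
eef_rot: [1.0, -0.027, -0.001, 0.0]
ft_force: [0.2, -0.3, -0.4]
width: 0.0869
grip_force: 0.0
```

Request:
play_rows:
  claw: [0.5, 0.8, 0.85, 0.9, 1, 1, 1, 1]
  delta_pos:
    - [0, 0, 0]
    - [0, 0, 0]
    - [0, 0, 0]
    - [0, 0, 0]
    - [0, 0, 0]
    - [0, 0, 0]
    - [0, 0, 0]
    - [0, 0, 0]
  delta_rot:
    - [0, 0, 0]
    - [0, 0, 0]
    - [0, 0, 0]
    - [0, 0, 0]
    - [0, 0, 0]
    - [0, 0, 0]
    - [0, 0, 0]
    - [0, 0, 0]
  squeeze: 40

```text
time: 22.25
ee_pos: [0.5854, 0.0007, 0.1815]
eef_rot: [1.0, -0.026, -0.0, 0.0]
ft_force: [0.4, 0.6, -0.2]
width: 0.0312
grip_force: 0.0
```

Request:
play_rows:
  claw: [1, 1, 1, 1, 1]
  delta_pos:
    - [0, 0, 0]
    - [0, 0, 0]
    - [0, 0, 0]
    - [0, 0, 0]
    - [0, 0, 0]
  delta_rot:
    - [0, 0, 0]
    - [0, 0, 0]
    - [0, 0, 0]
    - [0, 0, 0]
    - [0, 0, 0]

```text
time: 22.75
ee_pos: [0.5854, 0.0007, 0.1815]
eef_rot: [1.0, -0.026, -0.0, 0.0]
ft_force: [-0.2, 0.1, -0.9]
width: 0.0197
grip_force: 40.0
```

Request:
play_rows:
  claw: [1, 1, 1, 1, 1, 1, 1, 1]
  delta_pos:
    - [0, 0, -0.03]
    - [0, 0, -0.05]
    - [0, 0, 0]
    - [-0.05, 0, 0]
    - [-0.08, 0, 0]
    - [-0.08, 0, 0]
    - [-0.1, 0, 0]
    - [0, 0, 0]
  delta_rot:
    - [0, 0, 0]
    - [0, 0, 0]
    - [0, 0, 0]
    - [0, 0, 0]
    - [0, 0, 0]
    - [0, 0, 0]
    - [0, 0, 0]
    - [0, 0, 0]
  squeeze: 60

```text
time: 23.55
ee_pos: [0.5212, 0.0041, 0.1975]
eef_rot: [1.0, -0.026, -0.0, 0.001]
ft_force: [-0.4, -0.3, -1.0]
width: 0.0196
grip_force: 60.0
```

Request:
play_rows:
  claw: [1, 1, 1, 1, 1, 1, 1, 1]
  delta_pos:
    - [-0.05, 0, -0.1]
    - [0, 0, -0.2]
    - [0, 0, -0.2]
    - [0, 0.1, 0]
    - [0, 0.2, 0]
    - [0, 0.2, 0]
    - [0, 0.2, 0]
    - [0, 0, 0]
  delta_rot:
    - [0, 0, 0]
    - [0, 0, 0]
    - [0, 0, 0]
    - [0, 0, 0]
    - [0, 0, 0]
    - [0, 0, 0]
    - [0, 0, 0]
    - [0, 0, 0]

```text
time: 24.35
ee_pos: [0.505, -0.1419, 0.2969]
eef_rot: [1.0, -0.031, -0.001, 0.001]
ft_force: [0.3, 0.4, -0.6]
width: 0.0198
grip_force: 60.0
```

Run:
```python
from h import *
s=r.read_state();print(s['ee_pos'],s['joint_positions'].round(2));M=R.from_quat(s['eef_rot']).as_matrix();print(M.round(3))
t=np.array([.584,-.272,.20]);d=t-s['ee_pos'];print((M.T@d/.2).round(3))
for nm,p in dict(press=[.930,-.368,0]).items():print(M.T@np.array(p))
c=save('scene','s3')
```

```text
[ 0.50496302 -0.14189578  0.29687019] [ 0.6   0.11 -0.45  1.58  0.05  1.46 -1.48]
[[ 0.998 -0.062 -0.001]
 [-0.062 -0.998 -0.002]
 [-0.001  0.002 -1.   ]]
[0.435 0.624 0.485]
[ 9.50879351e-01  3.10084315e-01 -4.21983697e-04]
```

Request:
play_rows:
  claw: [1, 1, 1, 1, 1, 1, 1, 1]
  delta_pos:
    - [0.087, 0.125, 0]
    - [0.087, 0.125, 0]
    - [0.087, 0.125, 0]
    - [0.087, 0.125, 0]
    - [0.087, 0.124, 0]
    - [0, 0, 0]
    - [0, 0, 0.1]
    - [0, 0, 0]
  delta_rot:
    - [0, 0, 0]
    - [0, 0, 0]
    - [0, 0, 0]
    - [0, 0, 0]
    - [0, 0, 0]
    - [0, 0, 0]
    - [0, 0, 0]
    - [0, 0, 0]

```text
time: 25.2
ee_pos: [0.5859, -0.2628, 0.275]
eef_rot: [1.0, -0.026, -0.002, -0.001]
ft_force: [0.2, -0.9, -0.7]
width: 0.02
grip_force: 60.0
```

Run:
```python
from h import *
c=save('scene','s4');s=r.read_state();print(s['ee_pos'],s['eef_rot'])
# brush tilt check: shade/handle/head in scene picture
b=s['ee_pos'].copy();print(proj(c,[[b[0],b[1],b[2]-.1395],[b[0],b[1],b[2]-.02],[.584,-.272,.097]]))
h=cv2.cvtColor(c['pixels'],cv2.COLOR_RGB2HSV)
q=proj(c,[[b[0],b[1],b[2]-.1395+.03]])[0].astype(int);print(q)
for dv in(-14,-8,0,6):print(q[1]+dv,[(u,*map(int,h[q[1]+dv,u,1:])) for u in range(q[0]-14,q[0]+15,2)])
```

```text
[ 0.58615881 -0.26296843  0.27653847] [ 9.99672978e-01 -2.55409846e-02 -1.07337408e-03 -6.65571083e-04]
[[167.44874069 181.71271749]
 [162.53555423 148.73233758]
 [167.14788765 190.88148935]]
[166 173]
159 [(152, 12, 129), (154, 14, 113), (156, 15, 211), (158, 11, 207), (160, 13, 204), (162, 14, 214), (164, 6, 125), (166, 7, 155), (168, 11, 206), (170, 12, 208), (172, 15, 205), (174, 14, 212), (176, 11, 209), (178, 12, 205), (180, 13, 209)]
165 [(152, 108, 116), (154, 122, 113), (156, 136, 107), (158, 43, 153), (160, 18, 169), (162, 18, 194), (164, 10, 184), (166, 7, 113), (168, 7, 190), (170, 16, 211), (172, 15, 208), (174, 12, 211), (176, 12, 213), (178, 14, 205), (180, 17, 210)]
173 [(152, 97, 233), (154, 100, 237), (156, 80, 111), (158, 104, 118), (160, 120, 121), (162, 9, 136), (164, 10, 134), (166, 2, 107), (168, 8, 123), (170, 4, 115), (172, 26, 155), (174, 110, 111), (176, 107, 114), (178, 96, 114), (180, 113, 111)]
179 [(152, 86, 116), (154, 93, 124), (156, 92, 127), (158, 109, 115), (160, 118, 121), (162, 94, 135), (164, 4, 121), (166, 6, 122), (168, 12, 124), (170, 8, 93), (172, 3, 159), (174, 96, 122), (176, 112, 121), (178, 111, 122), (180, 108, 120)]
```

Request:
play_rows:
  claw: [1, 1, 1, 1, 1, 1, 1, 1]
  delta_pos:
    - [-0.01, 0.045, 0]
    - [0, 0, 0]
    - [0, 0, 0.1]
    - [0, 0, 0.1]
    - [0, 0, 0.1]
    - [0, 0, 0.1]
    - [0, 0, 0.08]
    - [0, 0, 0]
  delta_rot:
    - [0, 0, 0]
    - [0, 0, 0]
    - [0, 0, 0]
    - [0, 0, 0]
    - [0, 0, 0]
    - [0, 0, 0]
    - [0, 0, 0]
    - [0, 0, 0]

```text
time: 26.05
ee_pos: [0.583, -0.2733, 0.1796]
eef_rot: [1.0, -0.026, -0.001, -0.001]
ft_force: [0.4, 0.0, -0.2]
width: 0.0197
grip_force: 60.0
```

Request:
play_rows:
  claw: [1, 1, 1, 1, 1, 1]
  delta_pos:
    - [0, 0, 0.03]
    - [0.024, 0.008, 0]
    - [0.024, 0.008, 0]
    - [0.024, 0.008, 0]
    - [0.024, 0.008, 0]
    - [0, 0, 0]
  delta_rot:
    - [0, 0, 0]
    - [0, 0, 0]
    - [0, 0, 0]
    - [0, 0, 0]
    - [0, 0, 0]
    - [0, 0, 0]

```text
time: 26.65
ee_pos: [0.6035, -0.281, 0.1756]
eef_rot: [1.0, -0.026, 0.0, -0.0]
ft_force: [-0.1, 0.1, -1.6]
width: 0.0201
grip_force: 60.0
```

Request:
play_rows:
  claw: [1, 1, 1]
  delta_pos:
    - [0.01, 0.003, 0]
    - [0.01, 0.003, 0]
    - [0, 0, 0]
  delta_rot:
    - [0, 0, 0]
    - [0, 0, 0]
    - [0, 0, 0]

```text
time: 26.95
ee_pos: [0.6069, -0.2823, 0.1756]
eef_rot: [1.0, -0.026, 0.0, 0.0]
ft_force: [-0.5, -0.2, -0.3]
width: 0.0198
grip_force: 60.0
```

Request:
play_rows:
  claw: [1, 1]
  delta_pos:
    - [0.006, 0.002, 0]
    - [0, 0, 0]
  delta_rot:
    - [0, 0, 0]
    - [0, 0, 0]

```text
time: 27.15
ee_pos: [0.608, -0.2827, 0.1756]
eef_rot: [1.0, -0.026, 0.0, 0.0]
ft_force: [0.5, 0.2, -0.8]
width: 0.0195
grip_force: 60.0
```

Request:
play_rows:
  claw: [1, 1]
  delta_pos:
    - [0.006, 0.002, 0]
    - [0, 0, 0]
  delta_rot:
    - [0, 0, 0]
    - [0, 0, 0]

```text
time: 27.35
ee_pos: [0.6092, -0.2832, 0.1756]
eef_rot: [1.0, -0.026, 0.0, 0.0]
ft_force: [0.0, -1.0, -0.8]
width: 0.0197
grip_force: 60.0
```

Request:
play_rows:
  claw: [1, 1]
  delta_pos:
    - [0.006, 0.002, 0]
    - [0, 0, 0]
  delta_rot:
    - [0, 0, 0]
    - [0, 0, 0]

```text
time: 27.55
ee_pos: [0.6104, -0.2837, 0.1755]
eef_rot: [1.0, -0.026, -0.0, 0.0]
ft_force: [-0.7, -0.6, -0.6]
width: 0.0196
grip_force: 60.0
```

Request:
play_rows:
  claw: [1, 1]
  delta_pos:
    - [0.006, 0.002, 0]
    - [0, 0, 0]
  delta_rot:
    - [0, 0, 0]
    - [0, 0, 0]

```text
time: 27.75
ee_pos: [0.6111, -0.2839, 0.1754]
eef_rot: [1.0, -0.026, -0.001, -0.0]
ft_force: [-2.7, 0.7, 1.4]
width: 0.0194
grip_force: 60.0
```

Request:
play_rows:
  claw: [1, 1, 1, 1]
  delta_pos:
    - [0.004, 0.001, 0]
    - [0.0028, 0.0009, -0.0225]
    - [0.0028, 0.0009, -0.0225]
    - [0, 0, 0]
  delta_rot:
    - [0, 0, 0]
    - [0, 0, 0]
    - [0, 0, 0]
    - [0, 0, 0]

```text
time: 28.15
ee_pos: [0.6131, -0.2842, 0.1853]
eef_rot: [1.0, -0.026, -0.0, -0.0]
ft_force: [-6.0, 3.0, 3.8]
width: 0.0196
grip_force: 60.0
```

Request:
play_rows:
  claw: [1, 1, 1, 1]
  delta_pos:
    - [0.0028, 0.0009, -0.0225]
    - [0.0028, 0.0009, -0.0225]
    - [0.0028, 0.0009, -0.0225]
    - [0, 0, 0]
  delta_rot:
    - [0, 0, 0]
    - [0, 0, 0]
    - [0, 0, 0]
    - [0, 0, 0]

```text
time: 28.55
ee_pos: [0.6149, -0.285, 0.1991]
eef_rot: [1.0, -0.026, -0.0, -0.0]
ft_force: [-6.0, 3.7, 4.0]
width: 0.0195
grip_force: 60.0
```

Request:
play_rows:
  claw: [1, 1, 1, 1]
  delta_pos:
    - [0.0015, 0.0004, -0.0225]
    - [0.0018, 0.0004, -0.0225]
    - [0.0028, 0.0009, -0.0225]
    - [0, 0, 0]
  delta_rot:
    - [0, 0, 0]
    - [0, 0, 0]
    - [0, 0, 0]
    - [0, 0, 0]

```text
time: 28.95
ee_pos: [0.6165, -0.2857, 0.2129]
eef_rot: [1.0, -0.026, 0.0, 0.0]
ft_force: [-5.2, 2.8, 3.1]
width: 0.0196
grip_force: 60.0
```

Run:
```python
from h import *
s=r.read_state();print(s['ee_pos'],s['ft_force'],s['joint_positions'].round(2))
c=save('scene','s5');p=c['pixels'][150:230,120:210]
t=save('top','t5')['pixels']
h=cv2.cvtColor(c['pixels'],cv2.COLOR_RGB2HSV);b=s['ee_pos']
for z in (.09,.11,.125,.14):
    q=proj(c,[[b[0],b[1],z]])[0];u,v=q.round().astype(int);print(q.round(1),[(x,*map(int,h[v,x])) for x in range(u-12,u+13,2)])
```

```text
[ 0.61645194 -0.28567706  0.21287762] [-5.1992379   2.80136171  3.05813638] [ 0.62  0.48 -0.37  1.3   0.17  1.39 -1.36]
[157.8 196.6] [(146, 12, 121, 120), (148, 13, 134, 118), (150, 11, 121, 105), (152, 10, 153, 142), (154, 30, 4, 140), (156, 30, 2, 109), (158, 8, 10, 106), (160, 17, 14, 131), (162, 40, 6, 128), (164, 9, 65, 137), (166, 7, 122, 117), (168, 9, 125, 120), (170, 9, 124, 119)]
[156.9 191.6] [(145, 12, 113, 77), (147, 7, 83, 77), (149, 13, 132, 106), (151, 9, 161, 208), (153, 30, 6, 133), (155, 30, 7, 108), (157, 150, 3, 87), (159, 15, 11, 95), (161, 20, 7, 106), (163, 8, 39, 190), (165, 7, 124, 111), (167, 10, 123, 116), (169, 9, 119, 122)]
[156.2 187.7] [(144, 17, 96, 133), (146, 18, 100, 130), (148, 19, 99, 119), (150, 19, 99, 116), (152, 20, 5, 162), (154, 84, 9, 141), (156, 135, 5, 102), (158, 158, 6, 159), (160, 120, 5, 148), (162, 12, 31, 182), (164, 10, 138, 109), (166, 9, 120, 119), (168, 8, 124, 121)]
[155.6 183.8] [(144, 19, 102, 117), (146, 18, 96, 135), (148, 18, 90, 125), (150, 17, 99, 121), (152, 17, 105, 121), (154, 16, 112, 121), (156, 110, 6, 125), (158, 12, 67, 126), (160, 9, 147, 187), (162, 9, 152, 161), (164, 9, 128, 137), (166, 9, 120, 108), (168, 7, 112, 112)]
```

Request:
play_rows:
  claw: [1, 1, 1, 1, 1]
  delta_pos:
    - [-0.0031, -0.001, 0.0234]
    - [-0.0031, -0.001, 0.0234]
    - [-0.0031, -0.001, 0.0234]
    - [-0.0031, -0.001, 0.0234]
    - [0, 0, 0]
  delta_rot:
    - [0, 0, 0]
    - [0, 0, 0]
    - [0, 0, 0]
    - [0, 0, 0]
    - [0, 0, 0]

```text
time: 29.55
ee_pos: [0.6137, -0.2845, 0.1928]
eef_rot: [1.0, -0.026, -0.0, -0.0]
ft_force: [-3.0, 3.0, -2.5]
width: 0.0197
grip_force: 60.0
```

Request:
play_rows:
  claw: [1, 1, 1, 1, 1, 1]
  delta_pos:
    - [-0.0031, -0.001, 0.0234]
    - [-0.0031, -0.001, 0.0234]
    - [-0.0031, -0.001, 0.0234]
    - [-0.0031, -0.001, 0.0234]
    - [0, 0, 0]
    - [0, 0, 0]
  delta_rot:
    - [0, 0, 0]
    - [0, 0, 0]
    - [0, 0, 0]
    - [0, 0, 0]
    - [0, 0, 0]
    - [0, 0, 0]

```text
time: 30.15
ee_pos: [0.6113, -0.2837, 0.1741]
eef_rot: [1.0, -0.026, -0.0, -0.0]
ft_force: [-4.0, 3.7, -2.5]
width: 0.0196
grip_force: 60.0
```

Request:
play_rows:
  claw: [1, 1, 1, 1, 1]
  delta_pos:
    - [0.0028, 0.0009, -0.0234]
    - [0.0028, 0.0009, -0.0234]
    - [0.0028, 0.0009, -0.0234]
    - [0.0028, 0.0009, -0.0234]
    - [0, 0, 0]
  delta_rot:
    - [0, 0, 0]
    - [0, 0, 0]
    - [0, 0, 0]
    - [0, 0, 0]
    - [0, 0, 0]

```text
time: 30.65
ee_pos: [0.6139, -0.2849, 0.1946]
eef_rot: [1.0, -0.026, 0.001, 0.0]
ft_force: [-6.4, 3.2, 3.4]
width: 0.0201
grip_force: 60.0
```

Request:
play_rows:
  claw: [1, 1, 1, 1, 1, 1]
  delta_pos:
    - [0.0028, 0.0009, -0.0234]
    - [0.0028, 0.0009, -0.0234]
    - [0.0028, 0.0009, -0.0234]
    - [0.0028, 0.0009, -0.0234]
    - [0, 0, 0]
    - [0, 0, 0]
  delta_rot:
    - [0, 0, 0]
    - [0, 0, 0]
    - [0, 0, 0]
    - [0, 0, 0]
    - [0, 0, 0]
    - [0, 0, 0]

```text
time: 31.25
ee_pos: [0.6162, -0.2856, 0.2129]
eef_rot: [1.0, -0.026, 0.001, 0.0]
ft_force: [-4.7, 2.4, 3.4]
width: 0.02
grip_force: 60.0
```

Request:
play_rows:
  claw: [1, 1, 1, 1, 1]
  delta_pos:
    - [-0.0028, -0.0009, 0.0234]
    - [-0.0028, -0.0009, 0.0234]
    - [-0.0028, -0.0009, 0.0234]
    - [-0.0028, -0.0009, 0.0234]
    - [0, 0, 0]
  delta_rot:
    - [0, 0, 0]
    - [0, 0, 0]
    - [0, 0, 0]
    - [0, 0, 0]
    - [0, 0, 0]

```text
time: 31.75
ee_pos: [0.6136, -0.2846, 0.1928]
eef_rot: [1.0, -0.026, 0.0, -0.0]
ft_force: [-3.1, 2.2, -2.6]
width: 0.0196
grip_force: 60.0
```

Request:
play_rows:
  claw: [1, 1, 1, 1, 1, 1]
  delta_pos:
    - [-0.0028, -0.0009, 0.0234]
    - [-0.0028, -0.0009, 0.0234]
    - [-0.0028, -0.0009, 0.0234]
    - [-0.0028, -0.0009, 0.0234]
    - [0, 0, 0]
    - [0, 0, 0]
  delta_rot:
    - [0, 0, 0]
    - [0, 0, 0]
    - [0, 0, 0]
    - [0, 0, 0]
    - [0, 0, 0]
    - [0, 0, 0]

```text
time: 32.35
ee_pos: [0.6113, -0.2838, 0.1741]
eef_rot: [1.0, -0.026, -0.0, -0.0]
ft_force: [-3.8, 3.7, -2.2]
width: 0.0196
grip_force: 60.0
```

Third up stroke.

Request:
play_rows:
  claw: [1, 1, 1, 1, 1]
  delta_pos:
    - [0.0028, 0.0009, -0.0234]
    - [0.0028, 0.0009, -0.0234]
    - [0.0028, 0.0009, -0.0234]
    - [0.0028, 0.0009, -0.0234]
    - [0, 0, 0]
  delta_rot:
    - [0, 0, 0]
    - [0, 0, 0]
    - [0, 0, 0]
    - [0, 0, 0]
    - [0, 0, 0]

```text
time: 32.85
ee_pos: [0.6139, -0.2849, 0.1946]
eef_rot: [1.0, -0.026, 0.001, 0.0]
ft_force: [-6.7, 3.7, 3.8]
width: 0.0197
grip_force: 60.0
```

Request:
play_rows:
  claw: [1, 1, 1, 1, 1, 1]
  delta_pos:
    - [0.0028, 0.0009, -0.0234]
    - [0.0028, 0.0009, -0.0234]
    - [0.0028, 0.0009, -0.0234]
    - [0.0028, 0.0009, -0.0234]
    - [0, 0, 0]
    - [0, 0, 0]
  delta_rot:
    - [0, 0, 0]
    - [0, 0, 0]
    - [0, 0, 0]
    - [0, 0, 0]
    - [0, 0, 0]
    - [0, 0, 0]

```text
time: 33.45
ee_pos: [0.6161, -0.2857, 0.2129]
eef_rot: [1.0, -0.026, 0.001, 0.0]
ft_force: [-5.4, 3.2, 3.0]
width: 0.0197
grip_force: 60.0
```

Request:
play_rows:
  claw: [1, 1, 1, 1, 1, 1, 1]
  delta_pos:
    - [-0.02, -0.007, 0]
    - [-0.04, -0.013, 0]
    - [-0.04, -0.013, 0]
    - [-0.04, -0.013, 0]
    - [0, 0, -0.15]
    - [0, 0, -0.15]
    - [0, 0, -0.15]
  delta_rot:
    - [0, 0, 0]
    - [0, 0, 0]
    - [0, 0, 0]
    - [0, 0, 0]
    - [0, 0, 0]
    - [0, 0, 0]
    - [0, 0, 0]

```text
time: 34.15
ee_pos: [0.5877, -0.2749, 0.303]
eef_rot: [1.0, -0.026, 0.0, 0.0]
ft_force: [0.9, -0.9, -0.5]
width: 0.0197
grip_force: 60.0
```

Request:
play_rows:
  claw: [1, 1, 1, 1, 1, 1, 1, 1]
  delta_pos:
    - [-0.06, -0.15, 0]
    - [-0.06, -0.17, 0]
    - [-0.06, -0.17, 0]
    - [-0.06, -0.17, 0]
    - [-0.06, -0.17, 0]
    - [-0.06, -0.17, 0]
    - [-0.06, -0.17, 0]
    - [0, 0, 0]
  delta_rot:
    - [0, 0, 0]
    - [0, 0, 0]
    - [0, 0, 0]
    - [0, 0, 0]
    - [0, 0, 0]
    - [0, 0, 0]
    - [0, 0, 0]
    - [0, 0, 0]

```text
time: 34.95
ee_pos: [0.5155, -0.0314, 0.3025]
eef_rot: [1.0, -0.023, 0.001, -0.0]
ft_force: [0.7, -0.2, -0.6]
width: 0.0197
grip_force: 60.0
```

Run:
```python
from h import *
s=r.read_state();M=R.from_quat(s['eef_rot']).as_matrix();print(s['time'],s['ee_pos'],M.round(3))
print((M.T@(np.array([.515,.0045,.1975])-s['ee_pos'])/.2).round(3))
c=save('scene','s6');b=s['ee_pos'];h=cv2.cvtColor(c['pixels'],cv2.COLOR_RGB2HSV)
print(proj(c,[[b[0],b[1],b[2]-.1395],[b[0],b[1],b[2]-.0845]]).round(1))
w=wrist('w13');q=[(216,120)];a=w;p=proj(w,[[.584,-.272,.097]]);print(p)
cv2.imwrite('pics/chk.png',c['pixels'][:,:,::-1])
for z in (.135,.115,.09,.06,.035):
    q=proj(c,[[b[0],b[1],b[2]-.1395-.0+z*0+ (z-.035)]])[0];u,v=q.round().astype(int);print(v,u,[(x,int(h[v,x,1]),int(h[v,x,2])) for x in range(u-12,u+13,2)])
```

```text
34.95 [ 0.5155304  -0.03135542  0.30246531] [[ 0.999 -0.045  0.002]
 [-0.045 -0.999  0.   ]
 [ 0.002 -0.    -1.   ]]
[-0.012 -0.179  0.525]
[[241.6 182.9]
 [241.3 167.6]]
[[470.10706256  93.28284606]]
154 241 [(229, 13, 209), (231, 9, 203), (233, 10, 208), (235, 11, 205), (237, 16, 212), (239, 14, 222), (241, 13, 135), (243, 8, 159), (245, 12, 219), (247, 13, 214), (249, 12, 214), (251, 14, 213), (253, 12, 214)]
160 241 [(229, 12, 209), (231, 10, 212), (233, 11, 207), (235, 11, 208), (237, 12, 208), (239, 15, 217), (241, 6, 134), (243, 5, 154), (245, 11, 218), (247, 13, 215), (249, 9, 216), (251, 9, 216), (253, 12, 214)]
168 241 [(229, 14, 213), (231, 13, 210), (233, 14, 216), (235, 14, 217), (237, 6, 132), (239, 5, 106), (241, 6, 123), (243, 9, 111), (245, 10, 104), (247, 4, 171), (249, 14, 214), (251, 12, 213), (253, 13, 211)]
176 241 [(229, 15, 211), (231, 11, 214), (233, 10, 212), (235, 11, 215), (237, 5, 142), (239, 2, 128), (241, 7, 116), (243, 5, 101), (245, 2, 129), (247, 7, 148), (249, 12, 219), (251, 13, 212), (253, 14, 205)]
183 242 [(230, 9, 215), (232, 13, 212), (234, 12, 213), (236, 14, 219), (238, 10, 129), (240, 0, 104), (242, 6, 92), (244, 8, 129), (246, 7, 114), (248, 12, 208), (250, 10, 207), (252, 16, 204), (254, 11, 208)]
```

Request:
play_rows:
  claw: [1, 1, 1, 1, 1, 1, 1, 1]
  delta_pos:
    - [0, -0.09, 0]
    - [0, -0.09, 0]
    - [0, 0, 0]
    - [0, 0, 0.15]
    - [0, 0, 0.15]
    - [0, 0, 0.15]
    - [0, 0, 0.07]
    - [0, 0, 0]
  delta_rot:
    - [0, 0, 0]
    - [0, 0, 0]
    - [0, 0, 0]
    - [0, 0, 0]
    - [0, 0, 0]
    - [0, 0, 0]
    - [0, 0, 0]
    - [0, 0, 0]

```text
time: 35.85
ee_pos: [0.5177, -0.0023, 0.1959]
eef_rot: [1.0, -0.027, -0.002, 0.0]
ft_force: [0.1, -0.7, 0.4]
width: 0.0199
grip_force: 60.0
```

Run:
```python
from h import *
s=r.read_state();M=R.from_quat(s['eef_rot']).as_matrix();print(s['time'],s['ee_pos'],s['eef_rot'])
print((M.T@(np.array([.5852,.0007,.1975])-s['ee_pos'])/.2).round(3))
```

```text
35.85 [ 0.51769338 -0.00226402  0.19593373] [ 9.99630149e-01 -2.71488409e-02 -1.58044974e-03  8.70787379e-05]
[ 0.336 -0.033 -0.009]
```

Request:
play_rows:
  claw: [1, 1, 1, 1, 1, 1, 1, 1]
  delta_pos:
    - [0, -0.033, -0.01]
    - [0, 0, 0]
    - [0.06, 0, 0]
    - [0.07, 0, 0]
    - [0.07, 0, 0]
    - [0.07, 0, 0]
    - [0.06, 0, 0]
    - [0, 0, 0]
  delta_rot:
    - [0, 0, 0]
    - [0, 0, 0]
    - [0, 0, 0]
    - [0, 0, 0]
    - [0, 0, 0]
    - [0, 0, 0]
    - [0, 0, 0]
    - [0, 0, 0]

```text
time: 36.65
ee_pos: [0.5866, 0.002, 0.1998]
eef_rot: [1.0, -0.027, 0.001, -0.0]
ft_force: [-0.3, 0.2, -1.0]
width: 0.0195
grip_force: 60.0
```

Request:
play_rows:
  claw: [1, 1, 1, 1, 1, 1]
  delta_pos:
    - [-0.006, 0.006, 0]
    - [0, 0, 0.03]
    - [0, 0, 0.03]
    - [0, 0, 0.02]
    - [0, 0, 0.008]
    - [0, 0, 0]
  delta_rot:
    - [0, 0, 0]
    - [0, 0, 0]
    - [0, 0, 0]
    - [0, 0, 0]
    - [0, 0, 0]
    - [0, 0, 0]

```text
time: 37.25
ee_pos: [0.5835, 0.0011, 0.1819]
eef_rot: [1.0, -0.026, -0.0, 0.0]
ft_force: [-0.5, 0.2, -0.9]
width: 0.0195
grip_force: 60.0
```

Request:
play_rows:
  claw: [1, 1, 1]
  delta_pos:
    - [0, 0, 0.004]
    - [0, 0, 0]
    - [0, 0, 0]
  delta_rot:
    - [0, 0, 0]
    - [0, 0, 0]
    - [0, 0, 0]
  squeeze: 20

```text
time: 37.55
ee_pos: [0.5838, 0.0012, 0.1814]
eef_rot: [1.0, -0.026, 0.0, 0.0]
ft_force: [-0.8, -1.0, 1.8]
width: 0.0199
grip_force: 20.0
```

Request:
play_rows:
  claw: [0.75, 0.7, 0.6, 0.4, 0.2, 0, 0, 0]
  delta_pos:
    - [0, 0, 0]
    - [0, 0, 0]
    - [0, 0, 0]
    - [0, 0, 0]
    - [0, 0, 0]
    - [0, 0, 0]
    - [0, 0, 0]
    - [0, 0, 0]
  delta_rot:
    - [0, 0, 0]
    - [0, 0, 0]
    - [0, 0, 0]
    - [0, 0, 0]
    - [0, 0, 0]
    - [0, 0, 0]
    - [0, 0, 0]
    - [0, 0, 0]

```text
time: 38.35
ee_pos: [0.5836, 0.0011, 0.1812]
eef_rot: [1.0, -0.026, 0.0, 0.0]
ft_force: [-0.6, -0.9, -0.2]
width: 0.066
grip_force: 0.0
```

Now I'll lift clear, move to the earlier viewing places and check the brush and shade.

Request:
play_rows:
  claw: [0, 0, 0, 0, 0, 0, 0, 0]
  delta_pos:
    - [0, 0, 0]
    - [0, 0, -0.1]
    - [0, 0, -0.2]
    - [0, 0, -0.2]
    - [0, 0, -0.2]
    - [0, 0, -0.2]
    - [0, 0, -0.08]
    - [-0.1, 0, 0]
  delta_rot:
    - [0, 0, 0]
    - [0, 0, 0]
    - [0, 0, 0]
    - [0, 0, 0]
    - [0, 0, 0]
    - [0, 0, 0]
    - [0, 0, 0]
    - [0, 0, 0]

```text
time: 39.15
ee_pos: [0.5651, 0.0022, 0.3792]
eef_rot: [1.0, -0.026, 0.002, -0.0]
ft_force: [-1.2, 0.0, -0.5]
width: 0.0873
grip_force: 0.0
```

Request:
play_rows:
  claw: [0, 0, 0, 0, 0]
  delta_pos:
    - [-0.15, 0.15, 0]
    - [-0.05, 0.2, 0]
    - [0, 0.2, 0]
    - [0, 0, 0]
    - [0, 0, 0]
  delta_rot:
    - [0, 0, 0]
    - [0, 0, 0]
    - [0, 0, 0]
    - [0, 0, 0]
    - [0, 0, 0]

```text
time: 39.65
ee_pos: [0.5178, -0.1063, 0.3771]
eef_rot: [1.0, -0.027, 0.0, -0.0]
ft_force: [-0.5, 0.6, 0.1]
width: 0.087
grip_force: 0.0
```

Run:
```python
from h import *
w=wrist('w14');s=r.read_state();print(s['time'],s['ee_pos'],s['width'])
c=save('scene','s7')
print(proj(w,[[.585,0,.237],[.584,-.272,.097]]), proj(c,[[.585,0,.237],[.584,-.272,.097]]))
a=dict(np.load('pics/s0.npz'))['pixels']
A=cv2.resize(w['pixels'][:240],None,fx=1.5,fy=1.5);B=cv2.resize(c['pixels'][150:330,0:420],(768,330))
cv2.imwrite('pics/fin.png',np.vstack([A[:270],B])[:600][:,:,::-1])
```

```text
39.7 [ 0.51796494 -0.10496359  0.37718884] 0.08704843714899148
[[138.15491546 112.38183635]
 [382.01329352  94.41832934]] [[239.02511501 176.02341946]
 [167.14788765 190.88148935]]
```

The picture limit is reached, so I'll check numerically: the bracket region in the scene image before and after, plus a rim fit for the shade.

Run:
```python
from h import *
w=dict(np.load('pics/w14.npz'));h=cv2.cvtColor(w['pixels'],cv2.COLOR_RGB2HSV)
def blob(c,box,m):
    x,y,X,Y=box;S=np.zeros(m.shape,np.uint8);S[y:Y,x:X]=m[y:Y,x:X]
    k=max(cv2.findContours(S,0,1)[0],key=cv2.contourArea);return k
for f in('s0','s7'):
    c=dict(np.load(f'pics/{f}.npz'));g=cv2.cvtColor(c['pixels'],cv2.COLOR_RGB2HSV)
    k=blob(c,(225,165,255,206),(g[...,1]>110)&(g[...,2]>90)&(g[...,0]<22));print(f,'handle',cv2.boundingRect(k),cv2.fitEllipse(k)[0],cv2.contourArea(k))
a=dict(np.load('pics/s0.npz'))['pixels'].astype(int);b=c['pixels'].astype(int);d=np.abs(a-b).max(2)>60
lab=cv2.connectedComponentsWithStats(d.astype(np.uint8))[2];print([tuple(l[:5]) for l in lab[1:] if l[4]>25])
t=(h[...,0]<=11)&(h[...,1]>132)&(h[...,2]>95)
rows=[(v,np.flatnonzero(t[v,320:460])+320) for v in range(50,150,8)];print([(v,x.min(),x.max()) for v,x in rows if len(x)])
ring=[proj(w,[[.584+.056*np.cos(q),-.272+.056*np.sin(q),.097]])[0].round(0).astype(int).tolist() for q in np.arange(0,6.3,.785)];print(ring)
```

```text
s0 handle (225, 196, 21, 10) (234.36106872558594, 199.95852661132812) 28.5
s7 handle (225, 197, 9, 8) (228.1853485107422, 200.51820373535156) 22.5
[(np.int32(133), np.int32(0), np.int32(53), np.int32(15), np.int32(418)), (np.int32(197), np.int32(0), np.int32(41), np.int32(97), np.int32(2089)), (np.int32(311), np.int32(28), np.int32(16), np.int32(17), np.int32(64)), (np.int32(131), np.int32(42), np.int32(41), np.int32(39), np.int32(740)), (np.int32(182), np.int32(67), np.int32(11), np.int32(21), np.int32(180)), (np.int32(164), np.int32(68), np.int32(15), np.int32(30), np.int32(203)), (np.int32(236), np.int32(71), np.int32(17), np.int32(30), np.int32(332)), (np.int32(289), np.int32(71), np.int32(5), np.int32(13), np.int32(30)), (np.int32(144), np.int32(79), np.int32(7), np.int32(17), np.int32(64)), (np.int32(326), np.int32(78), np.int32(5), np.int32(9), np.int32(27)), (np.int32(200), np.int32(87), np.int32(8), np.int32(25), np.int32(133)), (np.int32(321), np.int32(87), np.int32(18), np.int32(42), np.int32(234)), (np.int32(290), np.int32(90), np.int32(5), np.int32(32), np.int32(92)), (n
[... 1057 characters left out ...]
3), np.int32(17), np.int32(16), np.int32(83)), (np.int32(109), np.int32(299), np.int32(71), np.int32(51), np.int32(1580))]
[(50, np.int64(320), np.int64(423)), (58, np.int64(359), np.int64(457)), (66, np.int64(349), np.int64(420)), (74, np.int64(324), np.int64(422)), (82, np.int64(329), np.int64(450)), (90, np.int64(322), np.int64(424)), (98, np.int64(335), np.int64(432)), (106, np.int64(328), np.int64(444)), (114, np.int64(331), np.int64(442)), (122, np.int64(336), np.int64(440)), (130, np.int64(339), np.int64(426)), (138, np.int64(343), np.int64(436)), (146, np.int64(337), np.int64(397))]
[[384, 49], [353, 64], [340, 96], [351, 126], [380, 137], [410, 124], [424, 93], [414, 61], [384, 49]]
```

Run:
```python
from h import *
for f in('s0','s7'):
    c=dict(np.load(f'pics/{f}.npz'));g=c['pixels'].astype(int);o=[]
    for v in range(174,201,3):
        d=g[v,228:256,0]-g[v,228:256,2];x=np.flatnonzero(d>55)+228;o.append((v,x.min(),x.max()) if len(x) else (v,))
    print(f,[tuple(map(int,q)) for q in o])
w=dict(np.load('pics/w14.npz'));g=w['pixels'].astype(int);d=g[...,0]-g[...,2]
for v in range(98,128,4):x=np.flatnonzero((d[v,110:190]>60)&(g[v,110:190,0]>165))+110;print(v,x.min() if len(x) else 0,x.max() if len(x) else 0,end=' | ')
print(proj(w,[[.575,.01,.237],[.595,.01,.237],[.575,-.01,.237],[.595,-.01,.237]]).round(1).tolist())
```

```text
s0 [(174,), (177, 236, 243), (180,), (183,), (186, 240, 240), (189,), (192, 237, 240), (195, 240, 240), (198, 235, 245)]
s7 [(174,), (177, 237, 243), (180, 237, 237), (183, 237, 237), (186, 237, 240), (189,), (192,), (195, 237, 237), (198, 233, 250)]
98 0 0 | 102 169 170 | 106 127 172 | 110 127 172 | 114 128 172 | 118 129 170 | 122 129 140 | 126 0 0 | [[129.2, 124.1], [125.6, 101.9], [150.5, 122.8], [147.3, 100.4]]
```

```bash
python3 -c "
from bench import r
print(r.close_job())"
```

```text
the job is handed in; nothing more can be done
None
```

I handed the job in at about 40 s, and the hand-in returned no verdict. The shade is seated in the V stop, I made three strokes on its stop-side wall at roughly 3–8 N, and the brush hangs upright in the fork. I checked the final shade and brush positions by pixel measurement, having used all 10 picture views; the bystanders I only compared roughly this way, and a change around the hub cap I took to be shadow.

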